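# Build up an idler shaft on a gearbox end cover

## Task

Build up the idler shaft that stands on the gearbox end cover: slide on the large gear first, then the thrust ring that keeps the gears from rubbing, then the small gear, and last the ball bearing on the thin end. Each part must sit flat and fully home on the one below it; leave the paste jar, the spanner and the soft jaw where they are.

Things in the scene. Friction and masses are not known exactly. Their poses are not given: they have to be found in the camera images.
- end_cover: Round grey cast gearbox end cover, 104 mm across (128 mm over its six bolt lugs), lying flat, fixed to the bench; flange up to 15 mm high. A bright stepped stub shaft stands up from its centre. Origin at the centre of its underside, z up along the shaft. The shaft starts at a 46 mm wide shoulder, 30 mm above the bench; undersides of the finished stack: 30, 44, 54, 66 mm above the bench.
- shaft_top (a point): Top centre of the upright stub shaft on the end cover, 80 mm above the bench. Shaft diameters by height above the bench: 34 mm from 30 to 36 mm, tapering to 26 mm at 42; 26 mm up to 58, tapering to 18 mm at 64; 18 mm up to 73, tapering to a 9 mm nose at 80. The large gear fits the 34 mm seat, ring and small gear the 26 mm seat, bearing the 18 mm seat.
- large_gear: Large steel spur gear with a recessed web and a bronze bush, 68 mm across the teeth, 14 mm thick, bore 36.6 mm (loose on the 34 mm seat). Lies flat on the bench at the start; origin at the centre of its underside, z up along its axis.
- thrust_ring: Plain smooth bronze ring, 40 mm outside, 10 mm thick, bore 28.6 mm (loose on the 26 mm seat). Lies flat on the bench at the start; origin at the centre of its underside, z up along its axis.
- small_gear: Small steel spur gear with a bronze bush, 54 mm across the teeth, 12 mm thick, bore 28.6 mm (loose on the 26 mm seat). Lies flat on the bench at the start; origin at the centre of its underside, z up along its axis.
- ball_bearing: Ball bearing with bright outer and inner races and a black seal between, 46 mm outside, 12 mm thick, bore 20.6 mm (loose on the 18 mm seat). Lies flat on the bench at the start; origin at the centre of its underside, z up along its axis.
- paste_jar: Jar with a red screw lid, 59 mm across and 118 mm tall, standing upright; origin at the centre of its underside. Not to be disturbed.
- spanner: Bright ring and open-end spanner lying flat, 226 mm long along its y, 35 mm wide, 10 mm thick; origin at the middle of its underside. Not to be disturbed.
- soft_jaw: Black rectangular steel block (a soft vice jaw), 40 x 75 x 30 mm (x, y, z); origin at the centre of its underside. Not to be disturbed.
There are look-alikes about, which are no part of the job. Leave any blue or turquoise look-alike of the thrust_ring alone. What is shaped like the large_gear but blue is not meant.

How it is judged:
By the outcome, as a careful person would: the job done as asked, in the order asked, and still so for the second after the job is handed in, with the robot touching nothing.
It also fails if it takes over 112 s, if anything falls off the work surface, if the arm or the gripper's body presses on something with over 40 N, if the wrist force passes 120 N, or if a joint passes its speed limit or range.

## Robot

A 6-joint arm with a two-finger parallel gripper is mounted at the origin on a cart in front of the work surface, level with it; the furniture and walls round the work are solid. World frame = base frame: x ahead of the robot, y to its left, z up, the work surface at z = 0. Lengths are in mm, angles in rad, forces in N, time in s.
With the tool pointing down it reaches from about 250 to 725 mm from the base axis. Payload 4 kg.
Tool frame: the origin (TCP) lies at the very end of the fingers, on their centre line; the grasp point (between the pads) lies 19 mm behind it; z points along the fingers, y is the line along which they close (so a half turn about z gives the same grasp; the last joint's range is limited). The gripper opens to 85 mm and grips with 20 to 120 N. Pads are 22 mm wide; open, the fingers measure 114 mm over their backs; the gripper's body (76 mm by 85 mm) begins 54 mm behind the grasp point. The pads swing forward as they close: fully open they stand 13 mm farther back than shut.
Start: joints at [-1.318, 0.241, 0.005, 1.335, 0, 1.571], TCP at [125.056, -484.108, 198.806] pointing down, gripper open.
Joint ranges: [-2.72, 2.72], [-1.05, 1.87], [-1.09, 1.28], [-1.99, 2.15], [-1.42, 1.44], [-3.14, 3.14]. Speed limits (rad/s): [2.79, 2.79, 3.14, 3.14, 3.14, 3.14].

## Interface

Orientations are given as a rotation vector (axis times angle).
In Python, from plant import * gives the robot as it stands. The module is installed in compiled form; this text tells all that it offers.
- The arm moves only by the tool jog_arm, never from a script. Its arguments are lists of equal length, an entry for each row: "translation": the shift along the tool's x, y, z in shares of 1 m (1.0 is 1 m), a list of three; "twist": the turn, a rotation vector about the tool's x, y, z in shares of 90 degrees (1.0 is 90 degrees), a list of three. In form: {"translation": [[x, y, z], ...], "twist": [[wx, wy, wz], ...]}. A call has 1 to 20 rows; each row is the pose to reach, as a shift and turn from the pose commanded when the call began, along the tool's axes at that moment; what a row does not reach only later rows make up. A row lasts 1/12 s, in which the tool goes at most 41.7 mm and 7.16 degrees, less where a joint would pass 70% of its speed; a pose out of reach is approached as far as the arm can. Shift and turn numbers lie between -1 and 1, and a call with a number outside is refused. A call with a gripper value outside its range is refused whole. "claw" is the opening, from 0 (shut) to 1 (fully open), set as the call begins (left out, the last holds). The fingers move at their own pace and stop on an object; "newtons" is the grip in N (left out, the last holds). Time passes only in rows, so rows that repeat a pose let the fingers close. It gives the time, the measured TCP pose, the force, the opening and the grip force at its end, in the units of the state.
- get_obs(): the state, without advancing time (a new reading comes with each control period).
- get_image(name): name is "scene" or "top" or "wrist"; returns (picture, depth): 480x640x3 uint8, red, green, blue; 480x640 float32, mm along the optical axis (not along the pixel's ray), 0 where there is no reading.
- camera_model(name): a dict with "fx", "fy", "cx", "cy" (pixels), "D" ([k1, k2, p1, p2, k3] as OpenCV has them; the pictures are not rectified), "rvec" (rotation vector, rad) and "tvec" (3), from world to camera coordinates, as OpenCV has them; the wrist camera has in their place "tool_from_camera" (4x4, takes a point from camera to tool coordinates, whose origin is the TCP and whose axes are the flange's). Camera axes: x right, y down, z forward; pixel columns grow to the right and rows downward; lengths in mm; the calibration is good to about 2 mm. A picture is of the moment at which its call begins: read the wrist's pose just before it. camera_model takes no time and is no camera call.
- job_done(): hands the job in; it is judged then, once.
The state is a dict: "time_s": time; "joint_positions": joint angles; "qvel": joint speeds; "joint_torque": joint torques, N m; "position": TCP position; "eef_rot": TCP orientation; "contact_force": force on the tool from outside, world axes, zero at the start; "ft_torque": the same for the moment, N m; "gripper_width": opening from 0.0 (shut) to 1.0 (fully open); "grasp_force": force on a finger pad.
Only numpy, scipy, OpenCV 4.12 (cv2) and the standard library are available. Lean on these libraries where they do the work, as an engineer would, in place of code of your own. Each camera call takes 0.05 s, during which the arm holds its last target. There are 200 camera calls.

## Working session

There is one attempt and no reset: what is moved stays moved. The work goes in short steps, Python scripts to look and compute and a tool call to move; the robot and the scene stay as the last step left them, time stands still between calls to the robot, and variables do not carry over. Pictures are saved under pics/ and viewed, at most 14 in all, crops included, and the job is handed in when it is done.

Besides the shell and the picture viewer there is one more tool, called after ">>>" by a JSON object that holds its "op" and its "data", one argument or row to a line. jog_arm: Moves the arm, as the interface text tells. Its arguments: {"type":"object","properties":{"translation":{"type":"array","items":{"type":"array","items":{"type":"number"}}},"twist":{"type":"array","items":{"type":"array","items":{"type":"number"}}},"claw":{"type":"number"},"newtons":{"type":"number"}},"required":["translation","twist"]}

```bash
mkdir -p pics; python3 - <<'E'
from plant import *
import cv2,numpy as np
o=get_obs();print({k:np.round(v,3) for k,v in o.items()})
for n in ["scene","top"]:
    im,d=get_image(n);cv2.imwrite(f"pics/{n}0.png",im[:,:,::-1]);np.save(f"{n}_d.npy",d);np.save(f"{n}_i.npy",im)
    m=camera_model(n);print(n,m); R=cv2.Rodrigues(np.array(m["rvec"],float))[0];print(-R.T@np.array(m["tvec"]).ravel())
print(camera_model("wrist"))
E
```

```text
{'time_s': np.float64(0.0), 'joint_positions': array([-1.318,  0.241,  0.004,  1.335,  0.   ,  1.571]), 'qvel': array([ 0.   ,  0.   ,  0.   , -0.   ,  0.001,  0.001]), 'joint_torque': array([ 1.0000e-03, -3.7232e+01,  2.5241e+01,  1.7000e-02, -0.0000e+00,
       -0.0000e+00]), 'position': array([ 124.868, -483.421,  197.906]), 'eef_rot': array([-3.114, -0.396,  0.   ]), 'contact_force': array([-0.43 ,  0.171,  0.207]), 'ft_torque': array([ 0.009, -0.033, -0.031]), 'grasp_force': np.float64(0.0), 'gripper_width': np.float64(1.003)}
scene {'fx': 470.5408164186729, 'fy': 470.5408164186729, 'cx': 318.9944609724782, 'cy': 234.29219869094797, 'D': array([-0.00164803,  0.        ,  0.        ,  0.        ,  0.        ]), 'rvec': array([ 1.17541523, -2.04553052,  1.14705536]), 'tvec': array([262.97213597, 383.87519687, 570.64220749])}
[-132.1279437   362.85650372  626.91658476]
top {'fx': 565.5822280218536, 'fy': 565.5822280218536, 'cx': 326.1093417253057, 'cy': 232.2791558474987, 'D': array([-0.18024897,  0.        ,  0.        ,  0.        ,  0.        ]), 'rvec': array([ 2.18957664, -2.20763592,  0.04090427]), 'tvec': array([ -27.37068876,  615.46496983, 1413.6993522 ])}
[ 556.40730881  -37.923254   1437.72906891]
{'fx': 378.67122717124715, 'fy': 378.67122717124715, 'cx': 315.3060327502973, 'cy': 239.7225209878432, 'D': array([-0.05682961,  0.        ,  0.        ,  0.        ,  0.        ]), 'tool_from_camera': array([[ 3.00189564e-04, -9.57666440e-01, -2.87880009e-01,
         7.33945118e+01],
       [ 9.99999205e-01, -6.50142422e-05,  1.25903596e-03,
        -2.34204657e-01],
       [-1.22445279e-03, -2.87880158e-01,  9.57665659e-01,
        -1.75090476e+02],
       [ 0.00000000e+00,  0.00000000e+00,  0.00000000e+00,
         1.00000000e+00]])}
```

View pics/scene0.png

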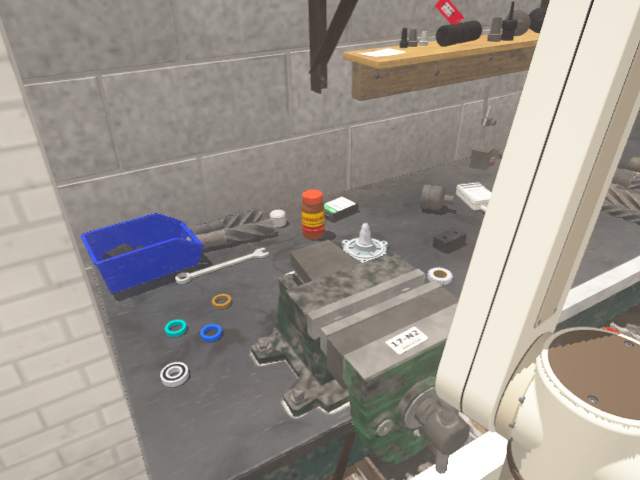

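View pics/top0.png

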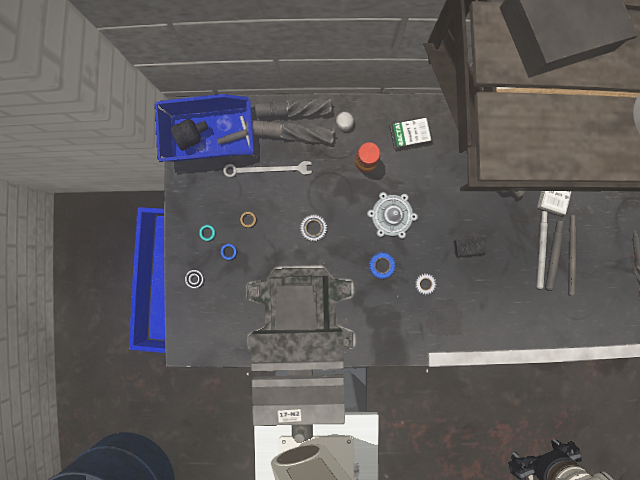

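The top view shows:
- End cover at (393,214).
- Silver large gear at (313,228). Its blue look-alike is at (382,265).
- Small gear at (426,284).
- Bearing at (194,279).
- Bronze ring at (248,219). The blue ring at (229,251) and turquoise ring at (207,232) are look-alikes.
- Jar at (369,155), spanner at (268,169), soft jaw at (470,246).
- A vise body at (300,320).

The bronze ring is plain and bronze, and the large gear is the steel one with the bronze bush. I'll confirm both in a crop.

```bash
cat > h.py <<'E'
from plant import *
import cv2,numpy as np
from scipy.spatial.transform import Rotation as Ro
def cam(n,o=None):
    """returns K,D,R_wc,cam centre"""
    m=camera_model(n);K=np.array([[m["fx"],0,m["cx"]],[0,m["fy"],m["cy"]],[0,0,1]])
    if n=="wrist":
        T=np.eye(4);T[:3,:3]=Ro.from_rotvec(o["eef_rot"]).as_matrix();T[:3,3]=o["position"]
        W=T@m["tool_from_camera"];return K,m["D"],W[:3,:3],W[:3,3]
    R=cv2.Rodrigues(np.array(m["rvec"],float))[0];return K,m["D"],R.T,-R.T@np.array(m["tvec"],float).ravel()
def rays(c,uv):
    K,D,R,C=c;p=cv2.undistortPoints(np.array(uv,float).reshape(-1,1,2),K,D).reshape(-1,2)
    return np.c_[p,np.ones(len(p))]@R.T   # scaled so depth=1
def onplane(c,uv,z):
    r=rays(c,uv);return c[3]+r*((z-c[3][2])/r[:,2])[:,None]
def cloud(c,d):
    v,u=np.mgrid[:480,:640];return c[3]+rays(c,np.c_[u.ravel(),v.ravel()]).reshape(480,640,3)*d[...,None]
def tri(c1,p1,c2,p2):
    a=rays(c1,[p1])[0];b=rays(c2,[p2])[0]
    s=np.linalg.lstsq(np.c_[a,-b],c2[3]-c1[3],rcond=None)[0]
    P,Q=c1[3]+a*s[0],c2[3]+b*s[1];return (P+Q)/2,np.linalg.norm(P-Q)
E
python3 - <<'E'
from h import *
im=np.load("top_i.npy");d=np.load("top_d.npy");c=cam("top");P=cloud(c,d)
S=dict(cover=(393,214,30),large=(313,228,19),bluegear=(382,265,19),small=(426,284,15),bearing=(194,279,14),ring=(248,219,12))
H={'cover':15,'large':14,'bluegear':14,'small':12,'bearing':12,'ring':10}
bench=np.array(P[240:260,130+150:130+151]).reshape(-1,3).mean(0);print("bench",bench)
for k,(u,v,r) in S.items():
    Q=P[v-r:v+r,u-r:u+r].reshape(-1,3);z=Q[:,2];m=z>6
    q=Q[m];print(k,"bbox ctr",((np.percentile(q,2,0)+np.percentile(q,98,0))/2).round(1),"ext",np.ptp(q,axis=0).round(0),"zpct",np.percentile(q[:,2],[50,95,100]).round(1), "ray",onplane(c,[(u,v)],H[k])[0].round(1))
for n,(u0,v0,u1,v1) in dict(vise=(245,262,355,420),jar=(350,140,385,175),shelf=(425,0,640,190),bin=(155,95,258,165),jaw=(452,235,488,260),drill=(250,95,340,145)).items():
    q=P[v0:v1,u0:u1].reshape(-1,3);q=q[(q[:,2]>15)];print(n,q.min(0).round(),q.max(0).round())
v=P[262:420:8,300];print("vise profile",v[:,[0,2]].round().tolist())
A=cv2.resize(im[200:300,180:340],None,fx=5,fy=5,interpolation=3)[:, :, ::-1];cv2.imwrite("pics/cropA.png",A)
E
```

```text
bench [572.83713131  85.23602332   1.27048708]
cover bbox ctr [ 655.7 -197.    43.4] ext [ 181.  240. 1432.] zpct [  14.2   63.4 1437.7] ray [ 659.9 -201.8   15. ]
large bbox ctr [624.3  -3.3  13.9] ext [ 118.   93. 1432.] zpct [  13.4   19.1 1437.7] ray [6.262e+02 5.000e-01 1.400e+01]
bluegear bbox ctr [ 530.5 -168.9   13.7] ext [  93.  181. 1432.] zpct [  13.5   19.8 1437.7] ray [ 531.5 -172.5   14. ]
small bbox ctr [ 505.3 -175.4  721.9] ext [ 111.  281. 1432.] zpct [  11.9   19.1 1437.7] ray [ 482.2 -284.1   12. ]
bearing bbox ctr [502.3 301.6  12.5] ext [  91.  381. 1432.] zpct [  11.4   17.1 1437.7] ray [499.  304.8  12. ]
ring bbox ctr [617.2  75.2 722. ] ext [ 123.  235. 1432.] zpct [   9.9   15.2 1437.7] ray [650.7 165.7  10. ]
vise [194. -96.  15.] [ 556.  168. 1438.]
jar [ 556. -162.   19.] [ 825.  -38. 1438.]
shelf [ 556. -662.   15.] [1006.  -38. 1438.]
bin [556. -38.  15.] [ 975.  407. 1438.]
jaw [ 552. -435.   15.] [ 597.  -38. 1438.]
drill [556. -68.  15.] [ 959.  157. 1438.]
vise profile [[541.0, 1.0], [521.0, 16.0], [503.0, 68.0], [490.0, 184.0], [472.0, 187.0], [454.0, 189.0], [437.0, 188.0], [419.0, 185.0], [401.0, 184.0], [384.0, 194.0], [367.0, 196.0], [349.0, 197.0], [331.0, 195.0], [315.0, 203.0], [281.0, 127.0], [279.0, 199.0], [260.0, 197.0], [242.0, 198.0], [225.0, 199.0], [208.0, 205.0]]
```

View pics/cropA.png

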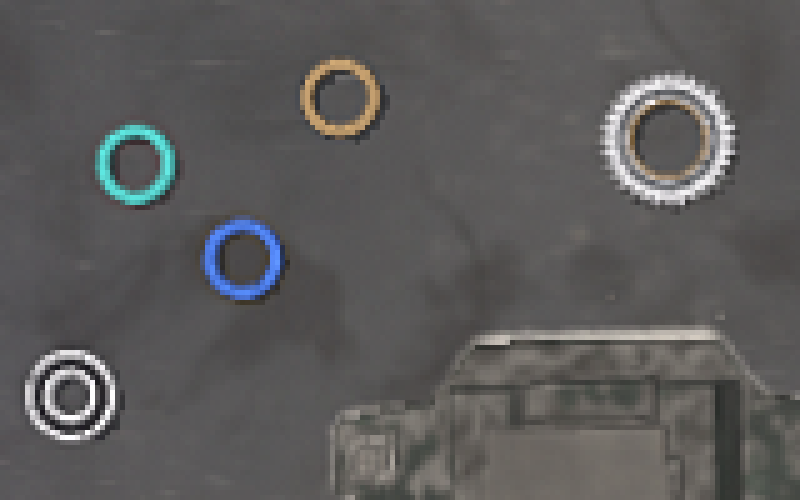

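The crop confirms it: the bronze ring is at (248,219), away from the turquoise and blue ones. The steel large gear with its bronze bush is at (313,228) and the bearing at (194,279). Next I'll check the obstacles and refine the centres.

```bash
python3 - <<'E'
from h import *
im=np.load("top_i.npy");d=np.load("top_d.npy");c=cam("top");P=cloud(c,d);P[d<=0]=np.nan
def bb(n,u0,v0,u1,v1,zl):
    q=P[v0:v1,u0:u1].reshape(-1,3);q=q[(q[:,2]>zl)];print(n,np.nanpercentile(q,1,axis=0).round(),np.nanpercentile(q,99,axis=0).round())
bb("vise>100",240,262,360,420,100);bb("vise>15",240,262,360,420,15);bb("jar",350,140,385,175,60);bb("shelf",425,0,640,190,60);bb("bin",155,95,258,165,30);bb("jaw",452,235,488,260,15);bb("drill",250,95,340,145,10);bb("spanner",222,158,314,180,5)
q=P[:190,425:640].reshape(-1,3);q=q[q[:,2]>60];print("shelf z pct",np.nanpercentile(q[:,2],[1,10,50,90]).round())
# parts: points within height bands
for n,u,v,r,lo,hi,h in [("large",313,228,19,7,18,14),("small",426,284,15,6,16,12),("bearing",194,279,14,6,16,12),("ring",248,219,12,5,14,10),("shaft",393,214,14,45,90,60),("flange",393,214,30,8,20,15)]:
    Z=P[v-r:v+r+1,u-r:u+r+1,2];m=((Z>lo)&(Z<hi)).astype(np.uint8)
    cs=cv2.findContours(m,0,1)[0];k=max(cs,key=cv2.contourArea);(x,y),R=cv2.minEnclosingCircle(k)
    p=onplane(c,[(x+u-r,y+v-r)],h)[0];print(n,(x+u-r,y+v-r),R,p.round(1),"z",np.nanmedian(Z[m>0]).round(1))
S=np.load("scene_d.npy");Q=cloud(cam("scene"),S)
q=Q.reshape(-1,3)
for n,x,y,r in [("vise",400,35,300),]:
    pass
for n,x,y,r,lo in [("large",626,0,40,5),("small",482,-284,32,5),("bearing",499,305,28,5),("ring",651,166,25,5),("shaft",660,-202,20,50)]:
    k=q[(np.hypot(q[:,0]-x,q[:,1]-y)<r)&(q[:,2]>lo)];print("scene",n,len(k),k.mean(0).round(1) if len(k) else "", np.percentile(k[:,2],[50,98]).round(1) if len(k) else "")
E
```

```text
vise>100 [197. -65. 125.] [496. 132. 205.]
vise>15 [198. -83.  16.] [516. 146. 205.]
jar [ 770. -159.   62.] [ 823. -106.  124.]
shelf [ 640. -496.  348.] [1001. -211.  837.]
bin [794. 142.  31.] [953. 388.  98.]
jaw [ 554. -432.   17.] [ 597. -358.   37.]
drill [846. -65.  15.] [954. 156.  52.]
spanner [753.   5.   5.] [805. 230.  16.]
shelf z pct [348. 564. 769. 835.]
large (313.5, 227.85000038146973) 13.189963340759277 [626.6  -0.7  14. ] z 13.2
small (425.20454502105713, 283.1590909957886) 11.40479850769043 [ 484.3 -282.    12. ] z 11.0
bearing (194.15384578704834, 277.84615421295166) 9.682024002075195 [501.9 304.4  12. ] z 10.7
ring (247.4459457397461, 220.75225257873535) 10.308362007141113 [646.3 167.1  10. ] z 8.3
shaft (393.625, 214.375) 5.876429557800293 [ 655.7 -198.2   60. ] z 66.7
flange (392.014705657959, 214.55882263183594) 25.104368209838867 [ 658.5 -199.3   15. ] z 13.5
scene large 13 [657.9   4.4  13.3] [13.3 14.3]
scene small 247 [ 482.5 -278.3   10.3] [10.7 13.4]
scene bearing 433 [497.7 307.1  10.5] [10.8 13.5]
scene ring 142 [649.1 168.2   8.7] [ 9.  11.5]
scene shaft 121 [ 654.3 -193.3   64.2] [62.6 80.2]
```

Units first: shifts go in shares of 1 m and turns go in shares of 90 degrees. So 52.3 cm / 100 = 0.523, -12.7 cm / 100 = -0.127, -75.5 degrees / 90 = -0.8389.

>>> {"op": "jog_arm", "data": {
  "translation": [
    [0.523,-0.127,0.03],
    [0.523,-0.127,0.03],
    [0.523,-0.127,0.03],
    [0.523,-0.127,0.03],
    [0.523,-0.127,0.03],
    [0.523,-0.127,0.03],
    [0.523,-0.127,0.03],
    [0.523,-0.127,0.03],
    [0.523,-0.127,0.03],
    [0.523,-0.127,0.03],
    [0.523,-0.127,0.03],
    [0.523,-0.127,0.03],
    [0.523,-0.127,0.03],
    [0.523,-0.127,0.03],
    [0.523,-0.127,0.03]
  ],
  "twist": [
    [0,0,-0.8389],
    [0,0,-0.8389],
    [0,0,-0.8389],
    [0,0,-0.8389],
    [0,0,-0.8389],
    [0,0,-0.8389],
    [0,0,-0.8389],
    [0,0,-0.8389],
    [0,0,-0.8389],
    [0,0,-0.8389],
    [0,0,-0.8389],
    [0,0,-0.8389],
    [0,0,-0.8389],
    [0,0,-0.8389],
    [0,0,-0.8389]
  ]
}}

```text
time_s: 1.35
position: [600.6, -228.3, 166.5]
eef_rot: [-2.215, -2.223, 0.002]
contact_force: [-0.5, -0.8, 0.5]
gripper_width: 0.996
grasp_force: 0.0
```

Scaled: 5.5 cm / 100 = 0.055, 3 cm / 100 = 0.03.

>>> {"op": "jog_arm", "data": {
  "translation": [
    [0.03,0.055,0.016],
    [0.03,0.055,0.016],
    [0.03,0.055,0.016],
    [0.03,0.055,0.016],
    [0.03,0.055,0.016]
  ],
  "twist": [
    [0,0,0],
    [0,0,0],
    [0,0,0],
    [0,0,0],
    [0,0,0]
  ]
}}

```text
time_s: 1.77
position: [653.4, -201.4, 152.9]
eef_rot: [-2.223, -2.219, 0.002]
contact_force: [0.4, -0.4, -0.4]
gripper_width: 1.004
grasp_force: 0.0
```

```bash
cat > w.py <<'E'
from h import *
import sys
def snap(name):
    o=get_obs();im,d=get_image("wrist")
    cv2.imwrite(f"pics/{name}.png",im[:,:,::-1]);np.savez(name,im=im,d=d,pos=o["position"],rot=o["eef_rot"])
    print(name,round(float(o["time_s"]),2),np.round(o["position"],1),np.round(o["eef_rot"],3));return o,im,d
if __name__=="__main__":
    o,im,d=snap(sys.argv[1]);P=cloud(cam("wrist",o),d);P[d<=0]=np.nan
    np.save(sys.argv[1]+"_P.npy",P)
E
python3 w.py w1
```

```text
w1 1.77 [ 653.4 -201.4  152.9] [-2.223e+00 -2.219e+00  2.000e-03]
```

View pics/w1.png

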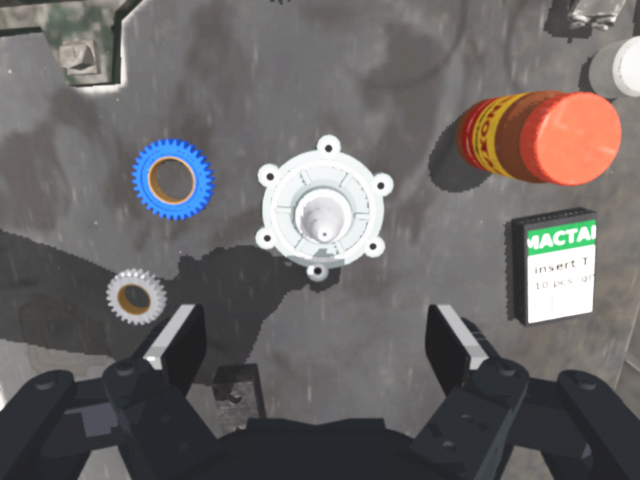

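The wrist view shows the cover at about (325,208) with the shaft nose at (324,233). The blue gear is at (172,180) and the small gear at (136,296), both clear of it. Next I'll fit the shaft axis.

```bash
python3 - <<'E'
from h import *
from scipy.optimize import least_squares
f=np.load("w1.npz");o=dict(position=f["pos"],eef_rot=f["rot"]);c=cam("wrist",o);P=np.load("w1_P.npy")
def circ(q):
    s=least_squares(lambda p:np.hypot(q[:,0]-p[0],q[:,1]-p[1])-p[2],[*q.mean(0)[:2],20],loss="soft_l1");return s.x.round(2)
C=np.array([657,-199.])
near=lambda r:np.hypot(P[...,0]-C[0],P[...,1]-C[1])<r
for nm,lo,hi,r,lab in [("top",77,84,12,80),("upper18",66.5,71.5,14,70),("s26",44,56,18,50),("shoulder",28,31.5,28,30),("flange",12.5,16.5,60,15)]:
    m=near(r)&(P[...,2]>lo)&(P[...,2]<hi);q=P[m];v,u=np.nonzero(m)
    print(nm,m.sum(),q.mean(0).round(1) if len(q) else "", "zmed",np.median(q[:,2]).round(1), "pix",u.mean().round(1),v.mean().round(1))
    cs=cv2.findContours(m.astype(np.uint8),0,1)[0];k=max(cs,key=cv2.contourArea).reshape(-1,2).astype(float)
    w=onplane(c,k,lab);print("   circ",circ(w))
print("bench z",np.nanmedian(P[100:140,300:360,2]), np.nanmedian(P[60:120,200:260,2]))
m=near(20)&(P[...,2]>72);v,u=np.nonzero(m);i=np.nanargmax(np.where(m,P[...,2],0));print("apex",np.unravel_index(i,m.shape),P.reshape(-1,3)[i])
E
```

```text
top 265 [ 659.5 -197.6   79.2] zmed 79.4 pix 324.3 232.2
   circ [ 659.56 -197.47    6.09]
upper18 35 [ 658.8 -191.2   69. ] zmed 69.2 pix 322.9 219.5
   circ [ 659.56 -197.9     8.74]
s26 103 [ 658.5 -187.9   50.1] zmed 50.1 pix 322.1 209.2
   circ [ 659.66 -198.1    12.72]
shoulder 927 [ 659.3 -193.2   30.1] zmed 30.1 pix 322.6 210.1
   circ [ 659.74 -198.54   21.69]
flange 3382 [ 659.7 -195.4   14.3] zmed 14.4 pix 322.7 208.0
   circ [ 661.09 -198.99   45.52]
bench z 0.0039601786647267545 -0.12600018528246437
apex (np.int64(479), np.int64(385)) [ 664.3868713  -180.75057795  283.12939186]
```

Shaft axis at (659.6,-198.0), shoulder at 30.1 mm, top at about 80 mm. On to the large gear.

Scaled: 20 cm / 100 = 0.2, -2.8 cm / 100 = -0.028.

>>> {"op": "jog_arm", "data": {
  "translation": [
    [0.2,-0.028,0.02],
    [0.2,-0.028,0.02],
    [0.2,-0.028,0.02],
    [0.2,-0.028,0.02],
    [0.2,-0.028,0.02],
    [0.2,-0.028,0.02],
    [0.2,-0.028,0.02],
    [0.2,-0.028,0.02],
    [0.2,-0.028,0.02],
    [0.2,-0.028,0.02]
  ],
  "twist": [
    [0,0,0],
    [0,0,0],
    [0,0,0],
    [0,0,0],
    [0,0,0],
    [0,0,0],
    [0,0,0],
    [0,0,0],
    [0,0,0],
    [0,0,0]
  ]
}}

```text
time_s: 2.65
position: [627.0, -2.4, 133.3]
eef_rot: [2.224, 2.217, 0.001]
contact_force: [-0.7, 0.1, -0.0]
gripper_width: 0.998
grasp_force: 0.0
```

```bash
cat > part.py <<'E'
from w import *
from scipy.optimize import least_squares
def circ(q,r):
    return least_squares(lambda p:np.hypot(q[:,0]-p[0],q[:,1]-p[1])-p[2],[*np.median(q,0)[:2],r],loss="soft_l1").x.round(2)
def part(name,x,y,r,h,z0=0):
    """centre of the flat part at bench-height z0 near x,y: top-plane outline from depth"""
    o,im,d=snap(name);c=cam("wrist",o);P=cloud(c,d);P[d<=0]=np.nan
    near=np.hypot(P[...,0]-x,P[...,1]-y)<r+12
    m=near&(abs(P[...,2]-z0-h)<2);q=P[m];print("top z",np.median(q[:,2]).round(2),"n",len(q))
    cs,hi=cv2.findContours(m.astype(np.uint8),cv2.RETR_CCOMP,cv2.CHAIN_APPROX_NONE)
    cs=sorted(cs,key=cv2.contourArea)[-2:]
    for k in cs: print(circ(onplane(c,k.reshape(-1,2).astype(float),z0+h),r))
    print("TCP minus",o["position"].round(1))
if __name__=="__main__": part(sys.argv[1],*map(float,sys.argv[2:]))
E
python3 part.py w2 626.6 -0.7 34 14
```

```text
w2 2.65 [627.   -2.4 133.3] [2.224e+00 2.217e+00 1.000e-03]
top z 13.68 n 2798
[629.14   2.28  18.47]
[629.05   2.17  31.31]
TCP minus [627.   -2.4 133.3]
```

```bash
python3 - <<'E'
from h import *
f=np.load("w2.npz");o=dict(position=f["pos"],eef_rot=f["rot"]);P=cloud(cam("wrist",o),f["d"])
Q=P-f["pos"]
m=(f["d"]>0)&(abs(Q[...,1])<30)&(abs(Q[...,0])<75)&(Q[...,2]<50)&(Q[...,2]>-40)
for s in(-1,1):
    k=Q[m&(Q[...,0]*s>20)];print(s,len(k),np.percentile(k[:,2],[0,1,5,50]).round(1),np.percentile(k[:,1],[2,98]).round(1)); t=k[k[:,2]<np.percentile(k[:,2],20)];print(np.percentile(t[:,0],[2,98]).round(1))
E
```

```text
-1 184 [45.  45.4 45.8 48.2] [-9.5 10.9]
[-43.2 -42.5]
1 167 [45.1 45.5 46.2 48.3] [-9.7 10.5]
[42.4 43. ]
```

```bash
python3 - <<'E'
from h import *
f=np.load("w1.npz");o=dict(position=f["pos"],eef_rot=f["rot"]);P=cloud(cam("wrist",o),f["d"])-f["pos"]
for u,v in [(190,310),(185,325),(200,330),(200,370),(205,312),(150,362),(170,350),(120,390),(190,400),(430,310),(455,335),(430,360)]: print((u,v),P[v,u].round(1),f["d"][v,u].round(1))
E
```

```text
(190, 310) [-44.7  11.1  54.2] 133.9
(185, 325) [-43.1  10.9  64.5] 124.1
(200, 330) [-42.5   1.9  52.3] 138.4
(200, 370) [-118.  -164.3 -152.1] 382.2
(205, 312) [-106.7  -98.4 -152.6] 363.5
(150, 362) [-47.6   9.2  82.9] 107.0
(170, 350) [-42.7  11.   79.4] 109.8
(120, 390) [-48.5  11.6  98.2] 91.6
(190, 400) [-132.5 -202.  -152. ] 393.1
(430, 310) [42.6  8.3 49.1] 139.6
(455, 335) [43.6 11.4 71.9] 116.8
(430, 360) [42.8 -9.8 54.3] 139.8
```

```bash
python3 - <<'E'
from h import *
f=np.load("w2.npz");o=dict(position=f["pos"],eef_rot=f["rot"]);P=cloud(cam("wrist",o),f["d"])-f["pos"]
for u,v in [(320,430),(320,450),(320,475),(270,430),(240,440)]: print((u,v),P[v,u].round(1))
im,d=get_image("scene");Q=cloud(cam("scene"),d)-f["pos"]
m=(d>0)&(abs(Q[...,0])<62)&(abs(Q[...,1])<14)&(Q[...,2]>-110)&(Q[...,2]<120)
k=Q[m];print(len(k));
for s in(-1,1):
    t=k[(k[:,0]*s>25)];print(s,len(t),np.percentile(t[:,2],[0,1,2,5,10,50]).round(1) if len(t) else "")
cv2.imwrite("pics/s2.png",cv2.resize(im[120:360,250:490],None,fx=2.4,fy=2.4)[:,:,::-1])
E
```

```text
(320, 430) [  0.8  10.5 109.2]
(320, 450) [  0.7  11.3 115.4]
(320, 475) [  0.6  11.1 121.1]
(270, 430) [ -9.9  12.  110.8]
(240, 440) [-16.   11.2 112.8]
606
-1 304 [44.7 46.4 47.1 49.9 54.3 77.2]
1 268 [44.7 46.1 47.1 48.8 51.7 74.2]
```

View pics/s2.png

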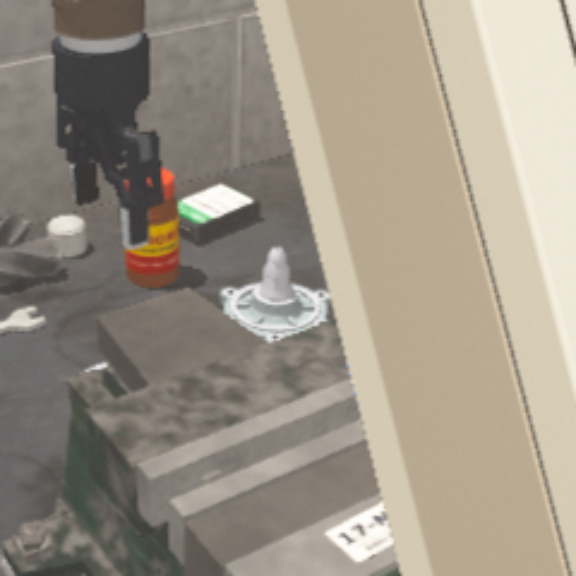

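Both cameras agree that the open fingertips stand about 45 mm above the reported TCP. The true tip is therefore about 32 mm behind it when shut, so I'll plan heights from the measured tips.

Scaled: 14 cm / 100 = 0.14, 12 cm / 100 = 0.12.

>>> {"op": "jog_arm", "data": {
  "translation": [
    [0.004,0.002,0.04],
    [0.004,0.002,0.08],
    [0.004,0.002,0.12],
    [0.004,0.002,0.14],
    [0.004,0.002,0.14],
    [0.004,0.002,0.14],
    [0.004,0.002,0.14]
  ],
  "twist": [
    [0,0,0],
    [0,0,0],
    [0,0,0],
    [0,0,0],
    [0,0,0],
    [0,0,0],
    [0,0,0]
  ]
}}

```text
time_s: 3.33
position: [630.5, 3.2, -5.4]
eef_rot: [2.221, 2.219, 0.004]
contact_force: [-0.4, 1.2, 0.5]
gripper_width: 0.998
grasp_force: 0.0
```

```bash
cat >> part.py <<'E'
E
python3 part.py w3 629 2.2 34 14; python3 - <<'E'
from h import *
for _ in range(2):
    o=get_obs();print(o["position"].round(2));get_image("wrist")
E
```

```text
w3 3.33 [630.5   3.2  -5.4] [2.221 2.219 0.004]
top z 13.76 n 8625
[628.87   2.63  18.17]
[628.85   2.23  31.65]
TCP minus [630.5   3.2  -5.4]
[631.18   3.28  -4.58]
[631.28   3.38  -4.33]
```

Scaled: 3.2 cm / 100 = 0.032, 1.6 cm / 100 = 0.016.

>>> {"op": "jog_arm", "data": {
  "translation": [
    [-0.001,-0.002,0.016],
    [-0.001,-0.002,0.032],
    [-0.001,-0.002,0.032],
    [-0.001,-0.002,0.032],
    [-0.001,-0.002,0.032],
    [-0.001,-0.002,0.032]
  ],
  "twist": [
    [0,0,0],
    [0,0,0],
    [0,0,0],
    [0,0,0],
    [0,0,0],
    [0,0,0]
  ]
}}

```text
time_s: 3.98
position: [628.2, 2.7, -37.5]
eef_rot: [2.22, 2.22, 0.003]
contact_force: [-0.0, 1.5, 0.2]
gripper_width: 0.999
grasp_force: 0.0
```

```bash
cat > tips.py <<'E'
from h import *
import sys
def tips():
    o=get_obs();im,d=get_image("wrist");c=cam("wrist",o);P=cloud(c,d);Q=P-o["position"]
    print("t",o["time_s"].round(2),"TCP",o["position"].round(2),"F",o["contact_force"].round(1),"w",o["gripper_width"].round(3),"g",o["grasp_force"].round(1))
    for s in(-1,1):
        # pad strip facing +y (camera side)
        k=Q[(d>0)&(Q[...,0]*s>15)&(abs(Q[...,0])<62)&(abs(Q[...,1]-11)<1.5)&(Q[...,2]>20)&(Q[...,2]<70)]
        if len(k): print("finger",s,"n",len(k),"tip above TCP",np.percentile(k[:,2],[0,1,3]).round(1),"inner x",(np.percentile(k[:,0]*s,2)*s).round(1))
    return o,im,d,P
if __name__=="__main__": tips()
E
python3 tips.py;python3 part.py w4 629 2.2 34 14
```

```text
w4 4.03 [628.1   2.7 -37.6] [2.22  2.22  0.003]
top z 13.78 n 12884
[628.79   2.84  18.03]
[628.65   2.34  31.62]
TCP minus [628.1   2.7 -37.6]Traceback (most recent call last):
  File "tips.py", line 11, in <module>
    if __name__=="__main__": tips()
                             ~~~~^^
  File "tips.py", line 5, in tips
    print("t",o["time_s"].round(2),"TCP",o["position"].round(2),"F",o["contact_force"].round(1),"w",o["gripper_width"].round(3),"g",o["grasp_force"].round(1))
              ^^^^^^^^^^^^^^^^^
AttributeError: 'float' object has no attribute 'round'
```

View pics/w4.png

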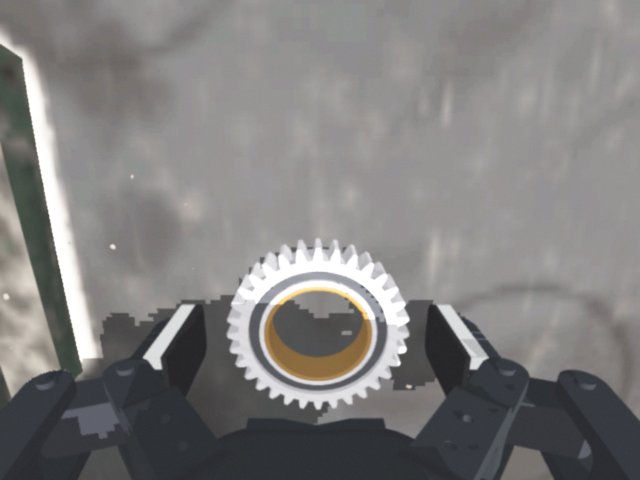

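The gear sits at (320,325), centred between the pads, so I'm closing.

>>> {"op": "jog_arm", "data": {
  "translation": [
    [0,0,0],
    [0,0,0],
    [0,0,0],
    [0,0,0],
    [0,0,0],
    [0,0,0],
    [0,0,0],
    [0,0,0]
  ],
  "twist": [
    [0,0,0],
    [0,0,0],
    [0,0,0],
    [0,0,0],
    [0,0,0],
    [0,0,0],
    [0,0,0],
    [0,0,0]
  ],
  "claw": 0.3,
  "newtons": 60
}}

```text
time_s: 4.75
position: [627.9, 2.7, -37.6]
eef_rot: [2.221, 2.22, 0.003]
contact_force: [0.3, -0.4, 6.2]
gripper_width: 0.769
grasp_force: 67.4
```

```bash
sed -i 's/o\["time_s"\].round(2)/round(float(o["time_s"]),2)/' tips.py; python3 tips.py;python3 part.py w5 629 2.2 34 14
```

```text
w5 4.8 [627.9   2.7 -37.6] [2.22  2.22  0.003]
top z 13.78 n 12949
[627.69   2.78  18.02]
[627.66   2.41  32.33]
TCP minus [627.9   2.7 -37.6]Traceback (most recent call last):
  File "tips.py", line 11, in <module>
    if __name__=="__main__": tips()
                             ~~~~^^
  File "tips.py", line 5, in tips
    print("t",round(float(o["time_s"]),2),"TCP",o["position"].round(2),"F",o["contact_force"].round(1),"w",o["gripper_width"].round(3),"g",o["grasp_force"].round(1))
                                                                                                           ^^^^^^^^^^^^^^^^^^^^^^^^
AttributeError: 'float' object has no attribute 'round'
```

Scaled: -20.1 cm / 100 = -0.201, -19.5 cm / 100 = -0.195.

>>> {"op": "jog_arm", "data": {
  "translation": [
    [0,0,-0.02],
    [0,0,-0.05],
    [0,0,-0.09],
    [-0.01,0.005,-0.12],
    [-0.05,0.01,-0.125],
    [-0.09,0.015,-0.125],
    [-0.13,0.022,-0.125],
    [-0.17,0.028,-0.125],
    [-0.195,0.032,-0.125],
    [-0.201,0.032,-0.125],
    [-0.201,0.032,-0.125],
    [-0.201,0.032,-0.125]
  ],
  "twist": [
    [0,0,0],
    [0,0,0],
    [0,0,0],
    [0,0,0],
    [0,0,0],
    [0,0,0],
    [0,0,0],
    [0,0,0],
    [0,0,0],
    [0,0,0],
    [0,0,0],
    [0,0,0]
  ]
}}

```text
time_s: 5.85
position: [657.9, -198.0, 84.9]
eef_rot: [-2.221, -2.219, 0.0]
contact_force: [-0.3, 0.8, -2.3]
gripper_width: 0.767
grasp_force: 67.9
```

```bash
sed -i 's/o\["gripper_width"\].round(3)/o["gripper_width"]/;s/o\["grasp_force"\].round(1)/o["grasp_force"]/' tips.py; python3 tips.py;python3 part.py w6 659.6 -198 34 14 88
```

```text
t 5.85 TCP [ 657.9  -198.01   84.89] F [-0.3  0.8 -2.3] w 0.7668823923217933 g 67.8827920925687
finger -1 n 1130 tip above TCP [41.2 43.  44.1] inner x -16.2
finger 1 n 1124 tip above TCP [40.5 43.  44.5] inner x 16.2
w6 5.9 [ 658.1 -197.1   85.2] [-2.219 -2.221  0.   ]
top z nan n 0
TCP minus [ 658.1 -197.1   85.2]
  return _methods._mean(a, axis=axis, dtype=dtype,
  ret = ret.dtype.type(ret / rcount)
```

View pics/w6.png

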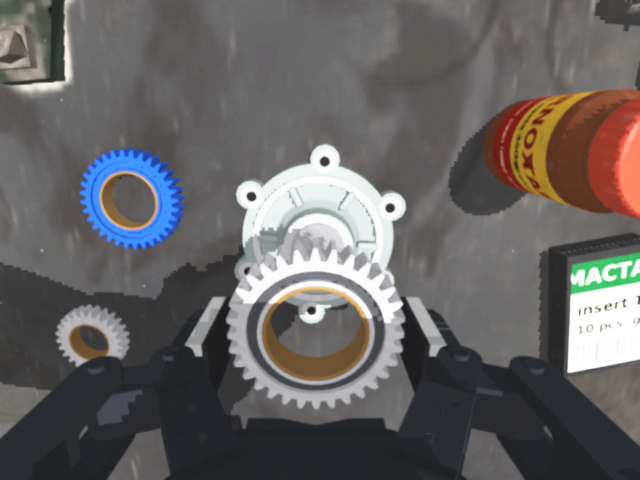

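The gear is held at (317,335) in front of the shaft with nothing in the way. I'll correct by 1.6 mm and lower it onto the nose.

Scaled: 5.5 cm / 100 = 0.055, 5 cm / 100 = 0.05.

>>> {"op": "jog_arm", "data": {
  "translation": [
    [-0.001,0.002,0.01],
    [-0.001,0.002,0.03],
    [-0.001,0.002,0.05],
    [-0.001,0.002,0.055],
    [-0.001,0.002,0.055],
    [-0.001,0.002,0.055],
    [-0.001,0.002,0.055]
  ],
  "twist": [
    [0,0,0],
    [0,0,0],
    [0,0,0],
    [0,0,0],
    [0,0,0],
    [0,0,0],
    [0,0,0]
  ]
}}

```text
time_s: 6.53
position: [661.8, -199.1, 32.2]
eef_rot: [2.22, 2.22, 0.002]
contact_force: [0.0, -0.6, -1.7]
gripper_width: 0.766
grasp_force: 67.8
```

```bash
python3 tips.py|head -1; python3 part.py w7 659.6 -198 34 14 68;  python3 - <<'E'
from part import *
f=np.load("w7.npz");o=dict(position=f["pos"],eef_rot=f["rot"]);c=cam("wrist",o);d=f["d"];P=cloud(c,d)
m=(np.hypot(P[...,0]-659.6,P[...,1]+198)<11)&(P[...,2]>76.5)&(P[...,2]<86)&(d>0)
v,u=np.nonzero(m);print("nose",m.sum(),P[m].mean(0) if m.sum() else "",u.mean(),v.mean())
cs=cv2.findContours(m.astype(np.uint8),0,1)[0];k=max(cs,key=cv2.contourArea).reshape(-1,2).astype(float);print(circ(onplane(c,k,79),5))
E
```

```text
t 6.53 TCP [ 661.79 -199.14   32.19] F [ 0.  -0.6 -1.7] w 0.7660542530721952 g 67.84880986407643
w7 6.58 [ 662.  -199.4   32.5] [2.219e+00 2.220e+00 2.000e-03]
top z 82.86 n 10725
[ 662.09 -199.08   18.18]
[ 660.57 -199.53   30.75]
TCP minus [ 662.  -199.4   32.5]
nose 879 [ 659.44076944 -196.9057168    79.03230167] 309.1922639362912 321.28555176336744
[ 659.42 -196.96    6.62]
```

Scaled: 2.2 cm / 100 = 0.022, 2 cm / 100 = 0.02.

>>> {"op": "jog_arm", "data": {
  "translation": [
    [0.0015,-0.0025,0],
    [0.0015,-0.0025,0.01],
    [0.0015,-0.0025,0.02],
    [0.0015,-0.0025,0.022],
    [0.0015,-0.0025,0.022],
    [0.0015,-0.0025,0.022]
  ],
  "twist": [
    [0,0,0],
    [0,0,0],
    [0,0,0],
    [0,0,0],
    [0,0,0],
    [0,0,0]
  ]
}}

```text
time_s: 7.13
position: [657.5, -197.7, 7.8]
eef_rot: [-2.221, -2.22, 0.001]
contact_force: [-0.5, 0.8, -3.5]
gripper_width: 0.768
grasp_force: 67.8
```

```bash
cat > rel.py <<'E'
from tips import *
from part import circ
def rel(name,x,y,top,r,h,zn=79):
    """held part (top face at height top) against the shaft nose, same picture"""
    o,im,d,P=tips();c=cam("wrist",o);cv2.imwrite(f"pics/{name}.png",im[:,:,::-1])
    rr=np.hypot(P[...,0]-x,P[...,1]-y)
    m=(rr<r+8)&(abs(P[...,2]-top)<2.5)&(d>0);
    if m.sum():
        zt=np.median(P[m][:,2]);print("top z",zt.round(2))
        cs=sorted(cv2.findContours(m.astype(np.uint8),cv2.RETR_CCOMP,1)[0],key=cv2.contourArea)[-2:]
        for k in cs: print("  part",circ(onplane(c,k.reshape(-1,2).astype(float),zt),r))
    n=(rr<11)&(P[...,2]>77)&(P[...,2]<82)&(d>0)
    if n.sum()>30 and abs(top-79)>4:
        k=max(cv2.findContours(n.astype(np.uint8),0,1)[0],key=cv2.contourArea);print("  nose",circ(onplane(c,k.reshape(-1,2).astype(float),79),5))
    n=(rr<14)&(P[...,2]>66)&(P[...,2]<71)&(d>0)
    if n.sum()>20 and top<62:
        k=max(cv2.findContours(n.astype(np.uint8),0,1)[0],key=cv2.contourArea);print("  s18",circ(onplane(c,k.reshape(-1,2).astype(float),69),9))
if __name__=="__main__": rel(sys.argv[1],*map(float,sys.argv[2:]))
E
python3 rel.py w8 659.6 -198 60 34 14
```

```text
t 7.13 TCP [ 657.54 -197.71    7.85] F [-0.5  0.8 -3.5] w 0.7680163643681376 g 67.84757223806537
finger -1 n 1157 tip above TCP [41.1 42.9 44.1] inner x -16.4
finger 1 n 1124 tip above TCP [40.8 43.3 44.6] inner x 16.1
top z 59.23
  part [ 657.67 -198.2    18.33]
  part [ 657.53 -198.09   32.37]
  nose [ 659.4  -197.16    6.22]
  s18 [ 659.37 -197.78    8.76]
```

Scaled: 0.5 cm / 100 = 0.005, 0.4 cm / 100 = 0.004.

>>> {"op": "jog_arm", "data": {
  "translation": [
    [0,0.0015,0],
    [0,0.0015,0.002],
    [0,0.0015,0.004],
    [0,0.0015,0.005],
    [0,0.0015,0.005]
  ],
  "twist": [
    [0,0,0],
    [0,0,0],
    [0,0,0],
    [0,0,0],
    [0,0,0]
  ]
}}

```text
time_s: 7.6
position: [659.4, -197.8, 3.4]
eef_rot: [-2.221, -2.221, 0.001]
contact_force: [1.1, -0.3, -1.9]
gripper_width: 0.764
grasp_force: 67.9
```

```bash
python3 rel.py w9 659.6 -198 54 34 14
```

```text
t 7.6 TCP [ 659.37 -197.77    3.38] F [ 1.1 -0.3 -1.9] w 0.7644777838196327 g 67.86194640082613
finger -1 n 1144 tip above TCP [42.2 43.1 44.2] inner x -16.1
finger 1 n 1116 tip above TCP [41.  43.2 44.5] inner x 16.4
top z 54.49
  part [ 659.4  -198.97   18.65]
  part [ 659.26 -197.99   32.66]
  nose [ 659.31 -197.14    6.26]
  s18 [ 659.42 -197.63    8.65]
```

Scaled: 0.9 cm / 100 = 0.009, 0.6 cm / 100 = 0.006.

>>> {"op": "jog_arm", "data": {
  "translation": [
    [0,0,0.003],
    [0,0,0.006],
    [0,0,0.009],
    [0,0,0.009],
    [0,0,0.009]
  ],
  "twist": [
    [0,0,0],
    [0,0,0],
    [0,0,0],
    [0,0,0],
    [0,0,0]
  ]
}}

```text
time_s: 8.07
position: [659.3, -197.7, -5.7]
eef_rot: [-2.221, -2.22, 0.001]
contact_force: [0.4, 0.0, -1.9]
gripper_width: 0.766
grasp_force: 67.9
```

```bash
python3 rel.py w10 659.6 -198 45 34 14
```

```text
t 8.07 TCP [ 659.27 -197.73   -5.75] F [ 0.4  0.  -1.9] w 0.7660164369228787 g 67.86210597224908
finger -1 n 1198 tip above TCP [20.  20.5 21.2] inner x -16.2
finger 1 n 1183 tip above TCP [20.  20.5 21.3] inner x 16.1
top z 45.38
  part [ 659.38 -197.8    12.71]
  part [ 659.21 -197.92   31.64]
  nose [ 659.34 -196.96    6.34]
  s18 [ 659.48 -197.41    8.57]
```

Scaled: 0.1 cm / 100 = 0.001.

>>> {"op": "jog_arm", "data": {
  "translation": [
    [0,0,0.001],
    [0,0,0.001],
    [0,0,0.001]
  ],
  "twist": [
    [0,0,0],
    [0,0,0],
    [0,0,0]
  ]
}}

```text
time_s: 8.37
position: [659.7, -197.9, -6.1]
eef_rot: [2.222, 2.221, 0.0]
contact_force: [-0.2, 0.2, -1.9]
gripper_width: 0.767
grasp_force: 67.9
```

Scaled: -10 cm / 100 = -0.1, -9 cm / 100 = -0.09.

>>> {"op": "jog_arm", "data": {
  "translation": [
    [0,0,0],
    [0,0,0],
    [0,0,0],
    [0,0,0],
    [0,0,-0.02],
    [0,0,-0.05],
    [0,0,-0.09],
    [0,0,-0.1],
    [0,0,-0.1]
  ],
  "twist": [
    [0,0,0],
    [0,0,0],
    [0,0,0],
    [0,0,0],
    [0,0,0],
    [0,0,0],
    [0,0,0],
    [0,0,0],
    [0,0,0]
  ],
  "claw": 1.0
}}

```text
time_s: 9.12
position: [663.4, -199.0, 100.1]
eef_rot: [2.215, 2.214, 0.008]
contact_force: [0.8, 0.1, 0.4]
gripper_width: 0.998
grasp_force: 0.0
```

```bash
python3 part.py w11 659.6 -198 34 14 30; python3 rel.py w11b 659.6 -198 44 34 14|tail -2
```

```text
w11 9.12 [ 663.4 -199.   100.1] [2.215 2.214 0.008]
top z 43.73 n 4271
[ 659.85 -198.73   18.64]
[ 659.87 -198.33   31.4 ]
TCP minus [ 663.4 -199.   100.1]
  nose [ 659.56 -197.63    6.07]
  s18 [ 659.54 -197.98    8.71]
```

The large gear is home: its top is at 43.7 mm and concentric within 0.3 mm. Next is the bronze ring.

Scaled: 36.6 cm / 100 = 0.366, 6 cm / 100 = 0.06.

>>> {"op": "jog_arm", "data": {
  "translation": [
    [0.366,-0.014,0],
    [0.366,-0.014,0],
    [0.366,-0.014,0],
    [0.366,-0.014,0],
    [0.366,-0.014,0],
    [0.366,-0.014,0],
    [0.366,-0.014,0],
    [0.366,-0.014,0],
    [0.366,-0.014,0],
    [0.366,-0.014,0.02],
    [0.366,-0.014,0.04],
    [0.366,-0.014,0.06],
    [0.366,-0.014,0.06]
  ],
  "twist": [
    [0,0,0],
    [0,0,0],
    [0,0,0],
    [0,0,0],
    [0,0,0],
    [0,0,0],
    [0,0,0],
    [0,0,0],
    [0,0,0],
    [0,0,0],
    [0,0,0],
    [0,0,0],
    [0,0,0]
  ]
}}

```text
time_s: 10.3
position: [640.4, 167.4, 26.5]
eef_rot: [-2.216, -2.218, 0.017]
contact_force: [-1.4, -0.9, -1.0]
gripper_width: 1.0
grasp_force: 0.0
```

```bash
python3 part.py w12 648 167 20 10
```

```text
w12 10.3 [640.4 167.4  26.5] [-2.216 -2.218  0.017]
top z 9.97 n 2057
[651.89 169.22  14.28]
[651.94 169.09  19.76]
TCP minus [640.4 167.4  26.5]
```

View pics/w12.png

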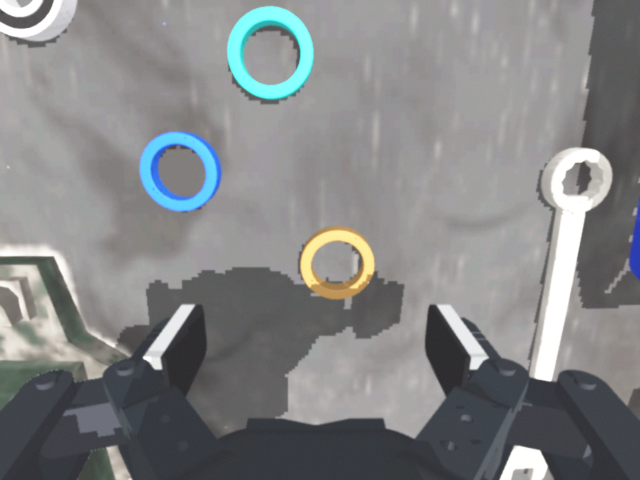

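The bronze ring is at (337,263), with the blue ring at (180,171) and the turquoise one at (270,53) well clear. I'm aligning and descending.

Scaled: 4 cm / 100 = 0.04, 2 cm / 100 = 0.02.

>>> {"op": "jog_arm", "data": {
  "translation": [
    [0.001,0.01,0.02],
    [0.001,0.01,0.04],
    [0.001,0.01,0.04],
    [0.001,0.01,0.04],
    [0.001,0.01,0.04],
    [0.001,0.01,0.04]
  ],
  "twist": [
    [0,0,0],
    [0,0,0],
    [0,0,0],
    [0,0,0],
    [0,0,0],
    [0,0,0]
  ]
}}

```text
time_s: 10.85
position: [657.0, 169.3, -4.2]
eef_rot: [2.221, 2.22, 0.004]
contact_force: [0.1, 0.4, 0.6]
gripper_width: 1.003
grasp_force: 0.0
```

```bash
python3 part.py w13 652 169 20 10
```

```text
w13 10.85 [657.  169.3  -4.2] [2.221 2.22  0.004]
top z 9.95 n 2771
[651.91 169.31  14.19]
[651.92 169.06  19.87]
TCP minus [657.  169.3  -4.2]
```

Scaled: 2.9 cm / 100 = 0.029, 1.5 cm / 100 = 0.015.

>>> {"op": "jog_arm", "data": {
  "translation": [
    [0,-0.005,0.015],
    [0,-0.005,0.029],
    [0,-0.005,0.029],
    [0,-0.005,0.029],
    [0,-0.005,0.029],
    [0,-0.005,0.029]
  ],
  "twist": [
    [0,0,0],
    [0,0,0],
    [0,0,0],
    [0,0,0],
    [0,0,0],
    [0,0,0]
  ]
}}

```text
time_s: 11.4
position: [652.1, 169.4, -33.6]
eef_rot: [2.221, 2.22, 0.004]
contact_force: [0.3, 0.5, 0.3]
gripper_width: 1.003
grasp_force: 0.0
```

```bash
python3 part.py w14 652 169 20 10
```

```text
w14 11.4 [652.1 169.4 -33.6] [2.221 2.22  0.004]
top z 9.94 n 3811
[651.84 169.36  14.14]
[651.87 169.22  19.9 ]
TCP minus [652.1 169.4 -33.6]
```

>>> {"op": "jog_arm", "data": {
  "translation": [
    [0,0,0],
    [0,0,0],
    [0,0,0],
    [0,0,0],
    [0,0,0]
  ],
  "twist": [
    [0,0,0],
    [0,0,0],
    [0,0,0],
    [0,0,0],
    [0,0,0]
  ],
  "claw": 0.55
}}

```text
time_s: 11.87
position: [651.0, 169.2, -34.8]
eef_rot: [2.222, 2.221, 0.001]
contact_force: [-0.5, 1.1, 2.2]
gripper_width: 0.548
grasp_force: 0.9
```

```bash
cat > tip2.py <<'E'
from h import *
o=get_obs();im,d=get_image("wrist");P=cloud(cam("wrist",o),d);Q=P-o["position"]
m=(d>0)&(abs(Q[...,0])>o["gripper_width"]*42.5-2)&(abs(Q[...,0])<45)&(abs(Q[...,1])<11.5)&(Q[...,2]>25)&(Q[...,2]<50)&(P[...,2]>1.5)
h=np.histogram(Q[m][:,2],np.arange(25,51));print(o["position"],o["gripper_width"]);print(list(zip(h[1].astype(int).tolist(),h[0].tolist())))
E
python3 tip2.py
```

```text
[650.96889372 169.2100938  -34.84941877] 0.5480748087833528
[(25, 0), (26, 0), (27, 0), (28, 0), (29, 0), (30, 0), (31, 0), (32, 0), (33, 0), (34, 0), (35, 0), (36, 39), (37, 34), (38, 52), (39, 58), (40, 70), (41, 91), (42, 110), (43, 104), (44, 101), (45, 122), (46, 111), (47, 126), (48, 132), (49, 110)]
```

Scaled: -0.3 cm / 100 = -0.003, 0.1 cm / 100 = 0.001.

>>> {"op": "jog_arm", "data": {
  "translation": [
    [0,0.001,-0.003],
    [0,0.001,-0.003],
    [0,0.001,-0.003],
    [0,0.001,-0.003]
  ],
  "twist": [
    [0,0,0],
    [0,0,0],
    [0,0,0],
    [0,0,0]
  ]
}}

```text
time_s: 12.25
position: [651.8, 169.1, -32.3]
eef_rot: [-2.222, -2.221, 0.0]
contact_force: [-0.4, -0.1, -0.0]
gripper_width: 0.555
grasp_force: 0.0
```

```bash
sed -i 's/>1.5)/>0.8)/' tip2.py; python3 tip2.py; python3 part.py w15 652 169 20 10
```

```text
[651.75263537 169.11782708 -32.2584763 ] 0.5554173169863685
[(25, 0), (26, 0), (27, 0), (28, 0), (29, 0), (30, 0), (31, 0), (32, 0), (33, 212), (34, 8), (35, 16), (36, 33), (37, 35), (38, 53), (39, 52), (40, 71), (41, 102), (42, 99), (43, 112), (44, 108), (45, 103), (46, 122), (47, 128), (48, 116), (49, 118)]
w15 12.3 [651.7 169.1 -32.3] [-2.222 -2.221  0.   ]
top z 9.97 n 4108
[651.83 169.38  14.13]
[651.87 169.23  19.9 ]
TCP minus [651.7 169.1 -32.3]
```

Scaled: -0.05 cm / 100 = -0.0005.

>>> {"op": "jog_arm", "data": {
  "translation": [
    [0,0,-0.0005],
    [0,0,-0.0005],
    [0,0,-0.0005],
    [0,0,-0.0005],
    [0,0,-0.0005],
    [0,0,-0.0005]
  ],
  "twist": [
    [0,0,0],
    [0,0,0],
    [0,0,0],
    [0,0,0],
    [0,0,0],
    [0,0,0]
  ],
  "claw": 0.2,
  "newtons": 50
}}

```text
time_s: 12.85
position: [651.8, 169.2, -31.7]
eef_rot: [2.222, 2.221, 0.0]
contact_force: [0.5, -0.7, 0.5]
gripper_width: 0.437
grasp_force: 50.2
```

```bash
python3 part.py w16 652 169 20 10;python3 tips.py|head -1
```

```text
w16 12.85 [651.8 169.2 -31.7] [2.222 2.221 0.   ]
top z 9.98 n 3964
[651.74 169.43  14.13]
[651.85 169.51  20.3 ]
TCP minus [651.8 169.2 -31.7]
t 12.9 TCP [651.83 169.15 -31.68] F [0.3 0.6 0.7] w 0.43817098635155177 g 50.1592243462801
```

Scaled: -36.7 cm / 100 = -0.367, -36 cm / 100 = -0.36.

>>> {"op": "jog_arm", "data": {
  "translation": [
    [0,0,-0.03],
    [0,0,-0.07],
    [-0.03,0,-0.105],
    [-0.07,0.002,-0.11],
    [-0.11,0.003,-0.11],
    [-0.15,0.004,-0.11],
    [-0.19,0.005,-0.11],
    [-0.23,0.006,-0.11],
    [-0.27,0.007,-0.11],
    [-0.31,0.008,-0.11],
    [-0.34,0.008,-0.11],
    [-0.36,0.008,-0.11],
    [-0.367,0.008,-0.11],
    [-0.367,0.008,-0.11],
    [-0.367,0.008,-0.11],
    [-0.367,0.008,-0.11]
  ],
  "twist": [
    [0,0,0],
    [0,0,0],
    [0,0,0],
    [0,0,0],
    [0,0,0],
    [0,0,0],
    [0,0,0],
    [0,0,0],
    [0,0,0],
    [0,0,0],
    [0,0,0],
    [0,0,0],
    [0,0,0],
    [0,0,0],
    [0,0,0],
    [0,0,0]
  ]
}}

```text
time_s: 14.28
position: [659.8, -195.9, 78.2]
eef_rot: [-2.219, -2.223, -0.0]
contact_force: [0.0, -0.1, -0.5]
gripper_width: 0.441
grasp_force: 50.3
```

```bash
python3 rel.py w17 659.6 -198 120 20 10
```

```text
t 14.28 TCP [ 659.75 -195.9    78.16] F [ 0.  -0.1 -0.5] w 0.4408443617534469 g 50.31236191280186
finger -1 n 926 tip above TCP [32.  35.4 37.8] inner x -15.7
finger 1 n 916 tip above TCP [32.6 34.5 37.7] inner x 15.6
top z 119.82
  part [ 659.73 -195.56   14.07]
  part [ 659.71 -195.56   20.29]
  nose [ 659.53 -201.74    3.06]
```

>>> {"op": "jog_arm", "data": {
  "translation": [
    [-0.002,0,0.01],
    [-0.002,0,0.03],
    [-0.002,0,0.04],
    [-0.002,0,0.04],
    [-0.002,0,0.04],
    [-0.002,0,0.04]
  ],
  "twist": [
    [0,0,0],
    [0,0,0],
    [0,0,0],
    [0,0,0],
    [0,0,0],
    [0,0,0]
  ]
}}

```text
time_s: 14.83
position: [660.0, -199.5, 38.7]
eef_rot: [2.221, 2.222, 0.0]
contact_force: [0.3, -0.8, -1.3]
gripper_width: 0.44
grasp_force: 50.3
```

```bash
python3 rel.py w18 659.6 -198 80 20 10; python3 - <<'E'
from h import *
E
```

```text
t 14.83 TCP [ 660.04 -199.53   38.65] F [ 0.3 -0.8 -1.3] w 0.4399476970319929 g 50.307121044024825
finger -1 n 925 tip above TCP [31.6 35.3 37.5] inner x -15.6
finger 1 n 905 tip above TCP [32.5 35.3 37.6] inner x 15.7
top z 80.2
  part [ 659.96 -199.03   13.95]
  part [ 659.99 -199.13   20.39]
```

>>> {"op": "jog_arm", "data": {
  "translation": [
    [0.001,-0.0005,0.003],
    [0.001,-0.0005,0.007],
    [0.001,-0.0005,0.008],
    [0.001,-0.0005,0.008],
    [0.001,-0.0005,0.008]
  ],
  "twist": [
    [0,0,0],
    [0,0,0],
    [0,0,0],
    [0,0,0],
    [0,0,0]
  ]
}}

```text
time_s: 15.3
position: [659.0, -198.9, 30.2]
eef_rot: [-2.222, -2.221, 0.0]
contact_force: [0.1, 0.3, -0.5]
gripper_width: 0.439
grasp_force: 50.3
```

```bash
python3 rel.py w19 659.6 -198 72 20 10
```

```text
t 15.3 TCP [ 659.04 -198.89   30.23] F [ 0.1  0.3 -0.5] w 0.4389715253362345 g 50.30732234939933
finger -1 n 930 tip above TCP [32.3 35.1 37.7] inner x -15.7
finger 1 n 901 tip above TCP [32.6 35.2 37.8] inner x 15.6
top z 71.93
  part [ 659.03 -198.47   14.07]
  part [ 659.01 -198.48   20.32]
  nose [ 659.4  -197.37    6.29]
```

Scaled: 1.4 cm / 100 = 0.014, 1.1 cm / 100 = 0.011.

>>> {"op": "jog_arm", "data": {
  "translation": [
    [0.0006,0.0005,0.002],
    [0.0006,0.0005,0.005],
    [0.0006,0.0005,0.008],
    [0.0006,0.0005,0.011],
    [0.0006,0.0005,0.014],
    [0.0006,0.0005,0.014],
    [0.0006,0.0005,0.014]
  ],
  "twist": [
    [0,0,0],
    [0,0,0],
    [0,0,0],
    [0,0,0],
    [0,0,0],
    [0,0,0],
    [0,0,0]
  ]
}}

```text
time_s: 15.93
position: [659.3, -198.2, 15.8]
eef_rot: [-2.221, -2.221, 0.001]
contact_force: [0.7, -0.2, -0.2]
gripper_width: 0.438
grasp_force: 50.3
```

```bash
python3 rel.py w20 659.6 -198 58 20 10
```

```text
t 15.93 TCP [ 659.34 -198.15   15.81] F [ 0.7 -0.2 -0.2] w 0.4382268341546881 g 50.307038496248424
finger -1 n 1161 tip above TCP [21.1 24.9 26.1] inner x -15.7
finger 1 n 1136 tip above TCP [21.5 25.5 26.2] inner x 15.7
top z 57.62
  part [ 659.82 -198.15   14.09]
  part [ 659.42 -197.99   19.49]
  nose [ 659.32 -197.2     6.18]
  s18 [ 659.46 -197.43    8.58]
```

Going in freely. I'll lower the last 3 mm, release and retreat.

Scaled: 0.28 cm / 100 = 0.0028, 0.2 cm / 100 = 0.002.

>>> {"op": "jog_arm", "data": {
  "translation": [
    [0,0,0.001],
    [0,0,0.002],
    [0,0,0.0028],
    [0,0,0.0028],
    [0,0,0.0028]
  ],
  "twist": [
    [0,0,0],
    [0,0,0],
    [0,0,0],
    [0,0,0],
    [0,0,0]
  ]
}}

```text
time_s: 16.4
position: [659.6, -198.2, 13.5]
eef_rot: [-2.222, -2.221, 0.0]
contact_force: [0.0, 1.0, -0.1]
gripper_width: 0.438
grasp_force: 50.3
```

Scaled: -8 cm / 100 = -0.08, -5 cm / 100 = -0.05.

>>> {"op": "jog_arm", "data": {
  "translation": [
    [0,0,0],
    [0,0,0],
    [0,0,0],
    [0,0,0],
    [0,0,0],
    [0,0,-0.02],
    [0,0,-0.05],
    [0,0,-0.08],
    [0,0,-0.08],
    [0,0,-0.08]
  ],
  "twist": [
    [0,0,0],
    [0,0,0],
    [0,0,0],
    [0,0,0],
    [0,0,0],
    [0,0,0],
    [0,0,0],
    [0,0,0],
    [0,0,0],
    [0,0,0]
  ],
  "claw": 1.0
}}

```text
time_s: 17.23
position: [661.8, -198.9, 96.8]
eef_rot: [2.218, 2.217, 0.005]
contact_force: [-0.6, 0.6, -0.4]
gripper_width: 0.999
grasp_force: 0.0
```

```bash
python3 part.py w21 659.6 -198 20 10 44; python3 rel.py w21b 659.6 -198 54 20 10|tail -2
```

```text
w21 17.23 [ 661.8 -198.9   96.8] [2.218 2.217 0.005]
top z 53.94 n 1575
[ 659.66 -199.97   14.49]
[ 659.82 -198.3    19.7 ]
TCP minus [ 661.8 -198.9   96.8]
  nose [ 659.53 -197.6     6.13]
  s18 [ 659.51 -198.15    8.88]
```

The ring is home, with its top at 53.9 mm. Next is the small gear.

Scaled: -17.6 cm / 100 = -0.176, -8.3 cm / 100 = -0.083.

>>> {"op": "jog_arm", "data": {
  "translation": [
    [-0.083,-0.176,0],
    [-0.083,-0.176,0],
    [-0.083,-0.176,0],
    [-0.083,-0.176,0],
    [-0.083,-0.176,0.02],
    [-0.083,-0.176,0.04],
    [-0.083,-0.176,0.06],
    [-0.083,-0.176,0.06],
    [-0.083,-0.176,0.06],
    [-0.083,-0.176,0.06],
    [-0.083,-0.176,0.06]
  ],
  "twist": [
    [0,0,0],
    [0,0,0],
    [0,0,0],
    [0,0,0],
    [0,0,0],
    [0,0,0],
    [0,0,0],
    [0,0,0],
    [0,0,0],
    [0,0,0],
    [0,0,0]
  ]
}}

```text
time_s: 18.25
position: [484.7, -281.4, 34.3]
eef_rot: [2.22, 2.221, 0.001]
contact_force: [0.2, -0.9, 0.2]
gripper_width: 1.001
grasp_force: 0.0
```

```bash
python3 part.py w22 484 -282 27 12
```

```text
w22 18.25 [ 484.7 -281.4   34.3] [2.220e+00 2.221e+00 1.000e-03]
top z 11.91 n 4001
[ 484.02 -280.2    14.3 ]
[ 484.01 -280.41   24.53]
TCP minus [ 484.7 -281.4   34.3]
```

View pics/w22.png

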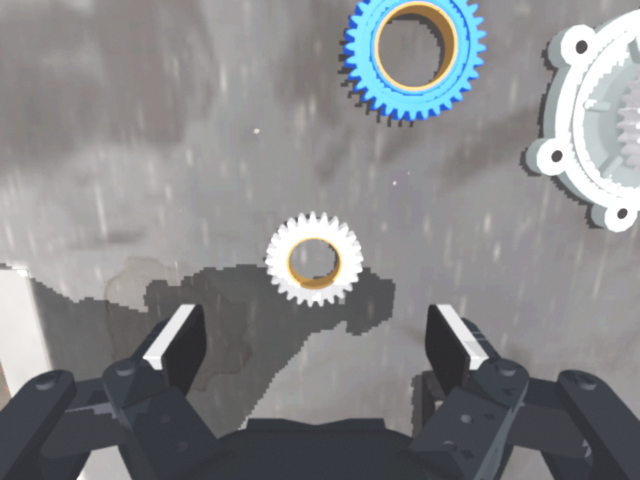

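The small steel gear with its bronze bush is at (314,258). The blue gear at (415,45) and the soft jaw at (428,400) are clear of the fingers. Descending.

Scaled: 6.7 cm / 100 = 0.067, 6 cm / 100 = 0.06.

>>> {"op": "jog_arm", "data": {
  "translation": [
    [0.001,-0.0005,0.02],
    [0.001,-0.0005,0.04],
    [0.001,-0.0005,0.06],
    [0.001,-0.0005,0.067],
    [0.001,-0.0005,0.067],
    [0.001,-0.0005,0.067],
    [0.001,-0.0005,0.067]
  ],
  "twist": [
    [0,0,0],
    [0,0,0],
    [0,0,0],
    [0,0,0],
    [0,0,0],
    [0,0,0],
    [0,0,0]
  ]
}}

```text
time_s: 18.88
position: [484.5, -280.8, -32.0]
eef_rot: [2.22, 2.22, 0.001]
contact_force: [0.6, 0.1, -0.2]
gripper_width: 1.001
grasp_force: 0.0
```

```bash
python3 part.py w23 484 -280.3 27 12
```

```text
w23 18.88 [ 484.5 -280.8  -32. ] [2.22e+00 2.22e+00 1.00e-03]
top z 11.97 n 7927
[ 483.94 -280.07   14.15]
[ 483.81 -280.24   24.69]
TCP minus [ 484.5 -280.8  -32. ]
```

Scaled: -0.05 cm / 100 = -0.0005.

>>> {"op": "jog_arm", "data": {
  "translation": [
    [0.0005,-0.0005,0],
    [0.0005,-0.0005,0],
    [0.0005,-0.0005,0],
    [0.0005,-0.0005,0],
    [0.0005,-0.0005,0],
    [0.0005,-0.0005,0],
    [0.0005,-0.0005,0],
    [0.0005,-0.0005,0]
  ],
  "twist": [
    [0,0,0],
    [0,0,0],
    [0,0,0],
    [0,0,0],
    [0,0,0],
    [0,0,0],
    [0,0,0],
    [0,0,0]
  ],
  "claw": 0.3,
  "newtons": 60
}}

```text
time_s: 19.6
position: [483.3, -280.1, -32.0]
eef_rot: [2.22, 2.22, 0.001]
contact_force: [-1.5, 0.6, 5.7]
gripper_width: 0.598
grasp_force: 61.6
```

```bash
python3 part.py w24 484 -280.3 27 12;python3 tips.py|head -1
```

```text
w24 19.6 [ 483.3 -280.1  -32. ] [2.22e+00 2.22e+00 1.00e-03]
top z 11.98 n 8201
[ 483.22 -280.13   14.14]
[ 483.13 -280.17   25.44]
TCP minus [ 483.3 -280.1  -32. ]
t 19.65 TCP [ 483.31 -280.07  -32.01] F [-1.3  1.7  6.4] w 0.5969602066221079 g 61.64173090306576
```

Scaled: 17.6 cm / 100 = 0.176, 17 cm / 100 = 0.17.

>>> {"op": "jog_arm", "data": {
  "translation": [
    [0,0,-0.02],
    [0,0,-0.05],
    [0,0,-0.09],
    [0.005,0.01,-0.11],
    [0.022,0.05,-0.11],
    [0.04,0.09,-0.11],
    [0.06,0.13,-0.11],
    [0.08,0.17,-0.11],
    [0.082,0.176,-0.11],
    [0.082,0.176,-0.11],
    [0.082,0.176,-0.11],
    [0.082,0.176,-0.11]
  ],
  "twist": [
    [0,0,0],
    [0,0,0],
    [0,0,0],
    [0,0,0],
    [0,0,0],
    [0,0,0],
    [0,0,0],
    [0,0,0],
    [0,0,0],
    [0,0,0],
    [0,0,0],
    [0,0,0]
  ]
}}

```text
time_s: 20.7
position: [657.4, -198.0, 75.8]
eef_rot: [-2.221, -2.22, 0.002]
contact_force: [0.2, 0.2, -1.3]
gripper_width: 0.596
grasp_force: 63.4
```

```bash
python3 rel.py w25 659.6 -198 122 27 12
```

```text
t 20.7 TCP [ 657.4  -197.98   75.83] F [ 0.2  0.2 -1.3] w 0.5964714436415205 g 63.3708557439968
finger -1 n 1003 tip above TCP [33.6 38.2 39.9] inner x -16.1
finger 1 n 932 tip above TCP [36.6 39.3 40.7] inner x 15.9
top z 120.01
  part [ 657.63 -198.24   15.08]
  part [ 657.35 -198.31   24.38]
```

Shift by +2 mm in x and descend until the underside is at about 70 mm.

Scaled: 3.8 cm / 100 = 0.038, 3 cm / 100 = 0.03.

>>> {"op": "jog_arm", "data": {
  "translation": [
    [0,0.0015,0.01],
    [0,0.0015,0.03],
    [0,0.0015,0.038],
    [0,0.0015,0.038],
    [0,0.0015,0.038],
    [0,0.0015,0.038],
    [0,0.0015,0.038]
  ],
  "twist": [
    [0,0,0],
    [0,0,0],
    [0,0,0],
    [0,0,0],
    [0,0,0],
    [0,0,0],
    [0,0,0]
  ]
}}

```text
time_s: 21.33
position: [660.9, -198.2, 39.8]
eef_rot: [2.221, 2.22, 0.002]
contact_force: [-0.5, -0.4, -0.4]
gripper_width: 0.597
grasp_force: 63.4
```

```bash
python3 rel.py w26 659.6 -198 83 27 12; sed -n 1,1p /dev/null
```

```text
t 21.33 TCP [ 660.9  -198.18   39.75] F [-0.5 -0.4 -0.4] w 0.5969789629720093 g 63.35449362290092
finger -1 n 1012 tip above TCP [33.3 38.9 40. ] inner x -16.0
finger 1 n 931 tip above TCP [37.1 39.6 40.8] inner x 16.2
top z 83.55
  part [ 660.74 -197.95   13.88]
  part [ 660.86 -198.21   25.59]
```

Scaled: 0.7 cm / 100 = 0.007, 0.5 cm / 100 = 0.005.

>>> {"op": "jog_arm", "data": {
  "translation": [
    [0,-0.0008,0.002],
    [0,-0.0008,0.005],
    [0,-0.0008,0.007],
    [0,-0.0008,0.007],
    [0,-0.0008,0.007]
  ],
  "twist": [
    [0,0,0],
    [0,0,0],
    [0,0,0],
    [0,0,0],
    [0,0,0]
  ]
}}

```text
time_s: 21.8
position: [659.1, -197.6, 31.1]
eef_rot: [-2.221, -2.221, 0.001]
contact_force: [0.1, 0.1, -1.5]
gripper_width: 0.6
grasp_force: 63.4
```

```bash
python3 rel.py w27 659.6 -198 74.5 27 12
```

```text
t 21.8 TCP [ 659.13 -197.6    31.12] F [ 0.1  0.1 -1.5] w 0.5999600277433801 g 63.36309403355699
finger -1 n 1008 tip above TCP [33.7 38.5 39.9] inner x -16.1
finger 1 n 941 tip above TCP [38.4 39.5 40.8] inner x 15.9
top z 74.92
  part [ 659.13 -197.47   13.92]
  part [ 659.18 -197.64   25.61]
  nose [ 659.55 -197.35    6.21]
```

Aligned within 0.5 mm. I'll lower from an underside of 63 mm to 56 mm.

Scaled: 0.7 cm / 100 = 0.007, 0.6 cm / 100 = 0.006.

>>> {"op": "jog_arm", "data": {
  "translation": [
    [0,0.0003,0.002],
    [0,0.0003,0.004],
    [0,0.0003,0.006],
    [0,0.0003,0.007],
    [0,0.0003,0.007],
    [0,0.0003,0.007]
  ],
  "twist": [
    [0,0,0],
    [0,0,0],
    [0,0,0],
    [0,0,0],
    [0,0,0],
    [0,0,0]
  ]
}}

```text
time_s: 22.35
position: [659.5, -197.7, 24.3]
eef_rot: [-2.222, -2.221, 0.0]
contact_force: [0.9, 0.0, -0.7]
gripper_width: 0.6
grasp_force: 63.4
```

```bash
python3 rel.py w28 659.6 -198 67.5 27 12
```

```text
t 22.35 TCP [ 659.54 -197.72   24.31] F [ 0.9  0.  -0.7] w 0.5997539860313162 g 63.36338704219088
finger -1 n 1028 tip above TCP [20.  20.2 38.1] inner x -16.0
finger 1 n 976 tip above TCP [20.  20.1 20.8] inner x 15.8
top z 68.11
  part [ 659.52 -197.51   13.87]
  part [ 659.51 -197.71   25.62]
  nose [ 659.42 -197.26    6.29]
```

Scaled: 0.2 cm / 100 = 0.002, 0.1 cm / 100 = 0.001.

>>> {"op": "jog_arm", "data": {
  "translation": [
    [0,0,0.001],
    [0,0,0.002],
    [0,0,0.002],
    [0,0,0.002]
  ],
  "twist": [
    [0,0,0],
    [0,0,0],
    [0,0,0],
    [0,0,0]
  ]
}}

```text
time_s: 22.73
position: [659.6, -197.7, 22.4]
eef_rot: [-2.222, -2.221, 0.0]
contact_force: [-0.6, 0.2, -1.8]
gripper_width: 0.601
grasp_force: 63.4
```

Scaled: -8 cm / 100 = -0.08, -5 cm / 100 = -0.05.

>>> {"op": "jog_arm", "data": {
  "translation": [
    [0,0,0],
    [0,0,0],
    [0,0,0],
    [0,0,0],
    [0,0,0],
    [0,0,-0.02],
    [0,0,-0.05],
    [0,0,-0.08],
    [0,0,-0.08],
    [0,0,-0.08]
  ],
  "twist": [
    [0,0,0],
    [0,0,0],
    [0,0,0],
    [0,0,0],
    [0,0,0],
    [0,0,0],
    [0,0,0],
    [0,0,0],
    [0,0,0],
    [0,0,0]
  ],
  "claw": 1.0
}}

```text
time_s: 23.57
position: [661.8, -198.4, 105.8]
eef_rot: [2.218, 2.217, 0.005]
contact_force: [0.1, 0.2, 0.0]
gripper_width: 1.001
grasp_force: 0.0
```

```bash
python3 part.py w29 659.6 -198 27 12 54; python3 rel.py w29b 659.6 -198 66 27 12|tail -2
```

```text
w29 23.57 [ 661.8 -198.4  105.8] [2.218 2.217 0.005]
top z 65.92 n 3502
[ 659.7  -197.99   14.3 ]
[ 659.77 -198.28   24.44]
TCP minus [ 661.8 -198.4  105.8]
  part [ 659.69 -198.2    24.57]
  nose [ 659.53 -197.65    6.14]
```

The small gear is home, with its top at 65.9 mm. Next is the bearing, taking a path around the vise.

Scaled: 50.3 cm / 100 = 0.503, 48 cm / 100 = 0.48.

>>> {"op": "jog_arm", "data": {
  "translation": [
    [0.04,-0.002,0],
    [0.08,-0.003,0],
    [0.12,-0.005,0],
    [0.16,-0.006,0],
    [0.2,-0.008,0],
    [0.24,-0.01,0],
    [0.28,-0.01,0],
    [0.32,-0.01,0],
    [0.36,-0.012,0],
    [0.39,-0.03,0],
    [0.42,-0.06,0],
    [0.45,-0.09,0],
    [0.48,-0.12,0],
    [0.503,-0.15,0.02],
    [0.503,-0.158,0.04],
    [0.503,-0.158,0.07],
    [0.503,-0.158,0.07],
    [0.503,-0.158,0.07],
    [0.503,-0.158,0.07]
  ],
  "twist": [
    [0,0,0],
    [0,0,0],
    [0,0,0],
    [0,0,0],
    [0,0,0],
    [0,0,0],
    [0,0,0],
    [0,0,0],
    [0,0,0],
    [0,0,0],
    [0,0,0],
    [0,0,0],
    [0,0,0],
    [0,0,0],
    [0,0,0],
    [0,0,0],
    [0,0,0],
    [0,0,0],
    [0,0,0]
  ]
}}

```text
time_s: 25.25
position: [502.2, 305.0, 32.7]
eef_rot: [-2.223, -2.22, 0.001]
contact_force: [0.7, -0.2, -0.5]
gripper_width: 1.001
grasp_force: 0.0
```

```bash
python3 part.py w30 500 305 23 12
```

```text
w30 25.25 [502.2 305.   32.7] [-2.223e+00 -2.220e+00  1.000e-03]
top z 11.51 n 4049
[500.99 308.06  10.37]
[501.03 307.97  22.7 ]
TCP minus [502.2 305.   32.7]
```

View pics/w30.png

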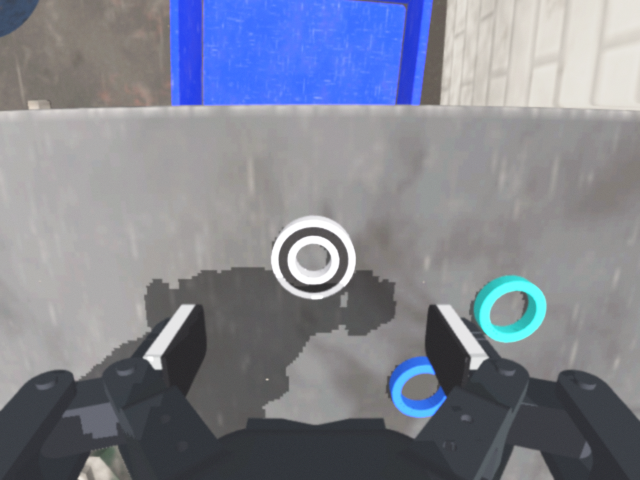

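The bearing is at (313,257), with the blue and turquoise rings outside finger reach. Descending.

Scaled: 6.4 cm / 100 = 0.064, 6 cm / 100 = 0.06.

>>> {"op": "jog_arm", "data": {
  "translation": [
    [0.003,-0.001,0.02],
    [0.003,-0.001,0.04],
    [0.003,-0.001,0.06],
    [0.003,-0.001,0.064],
    [0.003,-0.001,0.064],
    [0.003,-0.001,0.064],
    [0.003,-0.001,0.064]
  ],
  "twist": [
    [0,0,0],
    [0,0,0],
    [0,0,0],
    [0,0,0],
    [0,0,0],
    [0,0,0],
    [0,0,0]
  ]
}}

```text
time_s: 25.88
position: [502.5, 309.0, -29.6]
eef_rot: [2.222, 2.22, 0.005]
contact_force: [0.5, -0.3, -0.5]
gripper_width: 0.999
grasp_force: 0.0
```

```bash
python3 part.py w31 501 308 23 12
```

```text
w31 25.88 [502.5 309.  -29.6] [2.222 2.22  0.005]
top z 11.52 n 7561
[500.92 308.34  10.18]
[500.91 308.16  22.83]
TCP minus [502.5 309.  -29.6]
```

Scaled: -0.15 cm / 100 = -0.0015, 0.1 cm / 100 = 0.001.

>>> {"op": "jog_arm", "data": {
  "translation": [
    [-0.0008,-0.0015,0.001],
    [-0.0008,-0.0015,0.001],
    [-0.0008,-0.0015,0.001],
    [-0.0008,-0.0015,0.001],
    [-0.0008,-0.0015,0.001],
    [-0.0008,-0.0015,0.001],
    [-0.0008,-0.0015,0.001],
    [-0.0008,-0.0015,0.001],
    [-0.0008,-0.0015,0.001]
  ],
  "twist": [
    [0,0,0],
    [0,0,0],
    [0,0,0],
    [0,0,0],
    [0,0,0],
    [0,0,0],
    [0,0,0],
    [0,0,0],
    [0,0,0]
  ],
  "claw": 0.3,
  "newtons": 60
}}

```text
time_s: 26.68
position: [499.9, 307.9, -31.5]
eef_rot: [2.221, 2.221, 0.002]
contact_force: [0.0, -1.0, 5.3]
gripper_width: 0.506
grasp_force: 61.4
```

```bash
python3 part.py w32 501 308 23 12;python3 tips.py|head -1
```

```text
w32 26.68 [499.9 307.9 -31.5] [2.221e+00 2.221e+00 2.000e-03]
top z 11.55 n 7982
[499.83 308.67  10.21]
[499.79 308.68  23.18]
TCP minus [499.9 307.9 -31.5]
t 26.73 TCP [499.93 307.9  -31.48] F [-0.  -0.5  5.6] w 0.5053976237620821 g 61.407289928756654
```

Scaled: -50.7 cm / 100 = -0.507, -50 cm / 100 = -0.5.

>>> {"op": "jog_arm", "data": {
  "translation": [
    [0,0,-0.03],
    [0,0,-0.07],
    [-0.01,0.01,-0.11],
    [-0.04,0.045,-0.12],
    [-0.07,0.075,-0.12],
    [-0.1,0.105,-0.12],
    [-0.13,0.135,-0.12],
    [-0.16,0.15,-0.12],
    [-0.2,0.152,-0.12],
    [-0.24,0.153,-0.12],
    [-0.28,0.155,-0.12],
    [-0.32,0.156,-0.12],
    [-0.36,0.157,-0.12],
    [-0.4,0.158,-0.12],
    [-0.44,0.159,-0.12],
    [-0.47,0.16,-0.12],
    [-0.5,0.16,-0.12],
    [-0.507,0.16,-0.12],
    [-0.507,0.16,-0.12],
    [-0.507,0.16,-0.12]
  ],
  "twist": [
    [0,0,0],
    [0,0,0],
    [0,0,0],
    [0,0,0],
    [0,0,0],
    [0,0,0],
    [0,0,0],
    [0,0,0],
    [0,0,0],
    [0,0,0],
    [0,0,0],
    [0,0,0],
    [0,0,0],
    [0,0,0],
    [0,0,0],
    [0,0,0],
    [0,0,0],
    [0,0,0],
    [0,0,0],
    [0,0,0]
  ]
}}

```text
time_s: 28.45
position: [658.7, -199.4, 86.7]
eef_rot: [-2.221, -2.219, 0.0]
contact_force: [0.4, -0.1, -1.0]
gripper_width: 0.503
grasp_force: 61.4
```

```bash
python3 rel.py w33 659.6 -198 131 23 12
```

```text
t 28.45 TCP [ 658.69 -199.38   86.73] F [ 0.4 -0.1 -1. ] w 0.5027292173647644 g 61.3975722854957
finger -1 n 978 tip above TCP [32.9 36.7 39.2] inner x -15.9
finger 1 n 936 tip above TCP [32.  38.  39.3] inner x 16.3
top z 129.72
  part [ 658.73 -198.92   10.32]
  part [ 658.72 -198.92   23.23]
```

Scaled: 3.2 cm / 100 = 0.032, 2.5 cm / 100 = 0.025.

>>> {"op": "jog_arm", "data": {
  "translation": [
    [0.0008,0.0005,0.01],
    [0.0008,0.0005,0.025],
    [0.0008,0.0005,0.032],
    [0.0008,0.0005,0.032],
    [0.0008,0.0005,0.032],
    [0.0008,0.0005,0.032],
    [0.0008,0.0005,0.032]
  ],
  "twist": [
    [0,0,0],
    [0,0,0],
    [0,0,0],
    [0,0,0],
    [0,0,0],
    [0,0,0],
    [0,0,0]
  ]
}}

```text
time_s: 29.08
position: [660.4, -198.6, 56.4]
eef_rot: [2.22, 2.221, 0.001]
contact_force: [0.2, 0.0, -0.6]
gripper_width: 0.503
grasp_force: 61.4
```

```bash
python3 rel.py w34 659.6 -198 98 23 12
```

```text
t 29.08 TCP [ 660.39 -198.58   56.43] F [ 0.2  0.  -0.6] w 0.5029081022264131 g 61.40234252437949
finger -1 n 973 tip above TCP [32.1 37.5 39.4] inner x -16.2
finger 1 n 953 tip above TCP [30.9 37.1 39.2] inner x 15.9
top z 99.21
  part [ 660.3  -197.34    9.77]
  part [ 660.29 -197.6    23.38]
  nose [ 659.65 -200.62    3.95]
```

Scaled: 1.1 cm / 100 = 0.011, 0.7 cm / 100 = 0.007.

>>> {"op": "jog_arm", "data": {
  "translation": [
    [-0.0002,-0.0005,0.003],
    [-0.0002,-0.0005,0.007],
    [-0.0002,-0.0005,0.011],
    [-0.0002,-0.0005,0.011],
    [-0.0002,-0.0005,0.011]
  ],
  "twist": [
    [0,0,0],
    [0,0,0],
    [0,0,0],
    [0,0,0],
    [0,0,0]
  ]
}}

```text
time_s: 29.55
position: [658.6, -198.9, 43.8]
eef_rot: [-2.221, -2.22, 0.001]
contact_force: [0.3, -0.3, -0.9]
gripper_width: 0.507
grasp_force: 61.4
```

```bash
python3 rel.py w35 659.6 -198 87.5 23 12
```

```text
t 29.55 TCP [ 658.63 -198.9    43.77] F [ 0.3 -0.3 -0.9] w 0.5066342330811238 g 61.401482701767236
finger -1 n 995 tip above TCP [21.2 21.9 36.1] inner x -16.1
finger 1 n 1019 tip above TCP [20.1 21.3 22. ] inner x 16.2
top z 86.69
  part [ 658.69 -198.25   10.19]
  part [ 658.65 -198.35   23.25]
  nose [ 659.35 -197.77    6.03]
```

Shift by (+0.8,+0.4) and lower from 75 to 70 mm.

Scaled: 0.4 cm / 100 = 0.004, 0.2 cm / 100 = 0.002.

>>> {"op": "jog_arm", "data": {
  "translation": [
    [0.0004,0.0006,0],
    [0.0004,0.0006,0.002],
    [0.0004,0.0006,0.004],
    [0.0004,0.0006,0.004],
    [0.0004,0.0006,0.004]
  ],
  "twist": [
    [0,0,0],
    [0,0,0],
    [0,0,0],
    [0,0,0],
    [0,0,0]
  ]
}}

```text
time_s: 30.02
position: [659.6, -198.5, 40.2]
eef_rot: [-2.221, -2.221, 0.0]
contact_force: [-0.3, 0.7, -0.4]
gripper_width: 0.504
grasp_force: 61.4
```

```bash
python3 rel.py w36 659.6 -198 83 23 12
```

```text
t 30.02 TCP [ 659.59 -198.46   40.22] F [-0.3  0.7 -0.4] w 0.5043358027193228 g 61.40142984688282
finger -1 n 1014 tip above TCP [24.3 25.2 26.1] inner x -16.1
finger 1 n 998 tip above TCP [20.4 22.  25. ] inner x 16.1
top z 83.08
  part [ 659.6  -197.55   10.02]
  part [ 659.58 -197.74   23.31]
```

Scaled: 0.4 cm / 100 = 0.004, 0.3 cm / 100 = 0.003.

>>> {"op": "jog_arm", "data": {
  "translation": [
    [0,0,0.0015],
    [0,0,0.003],
    [0,0,0.004],
    [0,0,0.004],
    [0,0,0.004]
  ],
  "twist": [
    [0,0,0],
    [0,0,0],
    [0,0,0],
    [0,0,0],
    [0,0,0]
  ]
}}

```text
time_s: 30.48
position: [659.7, -198.5, 36.3]
eef_rot: [-2.222, -2.221, 0.0]
contact_force: [-0.6, 0.2, -1.1]
gripper_width: 0.5
grasp_force: 61.4
```

```bash
python3 rel.py w37 659.6 -198 79 23 12
```

```text
t 30.48 TCP [ 659.65 -198.5    36.34] F [-0.6  0.2 -1.1] w 0.4995247515157999 g 61.401678901165724
finger -1 n 1010 tip above TCP [27.6 29.3 33.6] inner x -16.1
finger 1 n 1009 tip above TCP [20.4 23.3 27.2] inner x 16.2
top z 79.22
  part [ 659.63 -197.54    9.97]
  part [ 659.61 -197.73   23.32]
```

Scaled: 0.15 cm / 100 = 0.0015, 0.08 cm / 100 = 0.0008.

>>> {"op": "jog_arm", "data": {
  "translation": [
    [0,0,0.0008],
    [0,0,0.0015],
    [0,0,0.0015],
    [0,0,0.0015]
  ],
  "twist": [
    [0,0,0],
    [0,0,0],
    [0,0,0],
    [0,0,0]
  ]
}}

```text
time_s: 30.87
position: [659.7, -198.5, 34.9]
eef_rot: [-2.222, -2.221, 0.0]
contact_force: [-0.2, 0.4, -0.7]
gripper_width: 0.503
grasp_force: 61.4
```

Scaled: -7 cm / 100 = -0.07, -5 cm / 100 = -0.05.

>>> {"op": "jog_arm", "data": {
  "translation": [
    [0,0,0],
    [0,0,0],
    [0,0,0],
    [0,0,0],
    [0,0,0],
    [0,0,-0.02],
    [0,0,-0.05],
    [0,0,-0.07],
    [0,0,-0.07],
    [0,0,-0.07],
    [0,0,-0.07]
  ],
  "twist": [
    [0,0,0],
    [0,0,0],
    [0,0,0],
    [0,0,0],
    [0,0,0],
    [0,0,0],
    [0,0,0],
    [0,0,0],
    [0,0,0],
    [0,0,0],
    [0,0,0]
  ],
  "claw": 1.0
}}

```text
time_s: 31.78
position: [659.4, -198.4, 104.5]
eef_rot: [-2.221, -2.221, 0.001]
contact_force: [0.6, -0.4, 0.6]
gripper_width: 1.002
grasp_force: 0.0
```

```bash
python3 part.py w38 659.6 -198 23 12 66; python3 - <<'E'
from h import *
im,d=get_image("scene");cv2.imwrite("pics/s3.png",cv2.resize(im[190:290,300:430],None,fx=5,fy=5,interpolation=3)[:,:,::-1])
E
```

```text
w38 31.78 [ 659.4 -198.4  104.5] [-2.221e+00 -2.221e+00  1.000e-03]
top z 77.56 n 4162
[ 659.85 -197.88   10.37]
[ 659.85 -198.04   22.7 ]
TCP minus [ 659.4 -198.4  104.5]
```

View pics/s3.png

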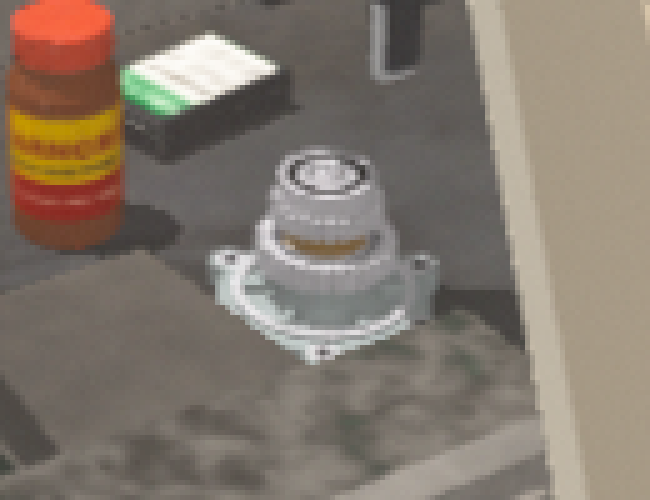

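View pics/w38.png

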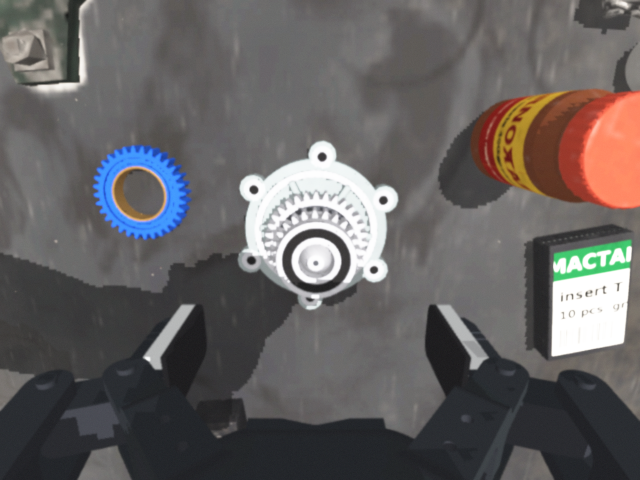

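The full stack is on the shaft and flat: the bearing at (316,260) has its top at 77.6 mm, with the same 0.45 mm offset it read on the bench. The gripper is clear of everything. Handing in.

```bash
python3 -c "
from plant import *
print(job_done())"
```

```text
the job is handed in; nothing more can be done
None
```

The idler shaft is built up in the order asked: large gear, thrust ring, small gear and ball bearing. By the camera each part sits flat and home within about 0.5 mm. The jar, spanner, soft jaw and look-alikes were left alone, and the job was handed in after about 32 s of robot time.

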